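# Carry a clean jar cap on a flat lifter to the nest and lock it

### The job

Take the cap lifter by its upright grip, lift the jar cap off its two-rail stand on the lifter's flat blade and carry it level, without the gripper or arm touching the cap, to the nest with the four pins and the black knob; set the cap down flat on the nest's rails between the pins. Then lay the lifter back in its rest, lying between the side strips as you found it, and turn the knob clockwise as far as it goes so that its steel tab lies over the cap. Do not push the jars and other things on the table about.

Things in the scene. Friction and masses are not known exactly. Their poses are not given: they have to be found in the camera images.
- lifter: Loose steel cap lifter, about 180 g, lying flat. Origin: underside, straight below the grip; +x runs along the blade. Black square upright grip 20 x 20 mm, solid from 6 to 72 mm above the underside, on a foot 40 x 36 x 6 mm that holds most of the mass. Shank 24 mm wide, then a flat blade, x=40 to 118 mm, 36 mm wide, 4 mm thick; a 4 mm high ridge crosses it at x=40 to 44 mm.
- lifter_seat (a point): Point on top of the lifter's blade, 80 mm along +x from its origin and 4 mm above its underside: a cap centred here (within about 4 mm along the blade) lies well on it, just clear of the ridge.
- rest: The lifter's fixed rest: grey plate 154 x 64 mm (x=-110 to 44 mm), top 5 mm above the table, with two side strips rising to 11 mm that leave a lane 48 mm wide. The lifter lies in the lane, its blade along this +x, its own origin at x=-80, y=0 mm here, 5 mm above the table. Origin: table level, under the place of lifter_seat. (Tall crates stand behind rest, stand and nest, from x=0.57 m on.)
- cap: The jar cap to be carried: gold, disc side up, rim down, 63 mm across, 14 mm high, about 20 g, loose. Origin: centre of its lower rim. It starts on the rails of the stand.
- stand: Fixed stand where the cap waits: base 90 x 86 x 6 mm with two rails along its x, each 76 mm long, 14 mm wide, tops 42 mm above the table, inner faces at y=-23 and +23 mm: a 46 mm gap, open at both ends and down to the base. Two 6 mm high pins on the rails at x=+27, y=+-29.5 mm; the blade enters from the -x end, along +x. No knob. Origin: table level, under the rails' middle.
- nest: Fixed nest for the cap: same base, rails, gap and blade entry from -x as the stand, but rail tops 36 mm above the table and four tapered pins (6 mm across, 6 mm high) at x=+-27, y=+-29.5 mm. The cap lies flat on the rails between them, centred over the origin, with about 5 mm of play. A pillar at x=-50, y=+60 mm carries the keeper. Origin: table level, under the rails' middle.
- keeper (a joint): Turn of the keeper (black bar knob with a steel tab) on the nest, 0 to 1.1 rad, clockwise from above; 0.04 N m friction, stays where left; starts at 0 to 0.2, stop at 1.1. Seen from above, the bar's long side lies at nest yaw + 0.55 - value, the tab at nest yaw + 0.25 - value: beside the cap at 0, over it at 1.1. Tab 58 mm from axis to end, 14 mm wide, 53 to 58 mm above the table; seated cap's top at 50 mm.
- keeper_grip (a point): Point on the keeper's vertical axis inside the black bar knob, 78 mm above the table. The bar is 42 mm long 14 mm wide, and reaches from 62 to 86 mm above the table.
- jar_a: Bystander: filled glass jar with a gold cap, 66 mm across, 91 mm high; loose. Origin: centre of its underside.
- jar_b: Bystander: filled glass jar with a gold cap, 66 mm across, 91 mm high; loose. Origin: centre of its underside.
- jar_c: Bystander: filled glass jar with a gold cap, 66 mm across, 91 mm high; loose. Origin: centre of its underside.
- date_stamp: Bystander: wooden hand stamp with a turned handle, 30 x 50 mm, 76 mm high, loose. Origin: centre of its underside.
- counter: Bystander: small round metal hand counter, 76 x 50 mm, 22 mm high, loose. Origin: centre of its underside.
- cap_wrench: Bystander: white cup with a black cross bar 134 mm long, 68 mm high; loose. Origin: centre of its underside.
- spare_cap: Bystander: a second gold cap, lying on the table itself, 63 mm across, 14 mm high. Leave it alone.

How it is judged (in metres and radians):
On the way, in this order (a step that is already met when the one before it is completed fails the run):
1. the cap rides on the lifter's blade, clear of the stand, level (contact force between cap and lifter above 0.03 N and contact force between cap and stand below 0.01 N and height (world z) of cap above 0.05 m and angle between cap's own z axis and vertical below 0.15 rad), for 0.2 s.
2. the cap lies flat on the nest's rails between the pins and the lifter no longer touches it (horizontal distance between cap and nest below 0.01 m and z of cap in the frame of nest between 0.033 and 0.039 m and angle between cap's own z axis and vertical below 0.08 rad and contact force between cap and lifter below 0.01 N), for 0.2 s.
3. the lifter lies back in its rest (x of lifter in the frame of rest between -0.105 and -0.055 m and y of lifter in the frame of rest between -0.012 and 0.012 m and z of lifter in the frame of rest below 0.008 m and angle between lifter's own z axis and vertical below 0.06 rad and angle between the x axis of lifter and the x axis of rest, either way round below 0.2 rad), for 0.2 s.
At the end, for the whole second after the job is handed in: Cap flat on the nest's rails between the pins (tilt < 0.08 rad, centre within 10 mm), lifter off it; keeper at 0.95 rad or more; lifter flat in its rest, within 25 mm along and 12 mm across of its place, in line within 0.2 rad; all at rest (all of step 2 and all of step 3 and value of joint keeper above 0.95 rad and linear speed of each of cap, lifter below 0.02 m/s); the robot touches nothing.
It fails at once if the gripper or arm touches the cap (contact force between cap and the fingers above 0.3 N or contact force between cap and the arm above 0.3 N).
It fails at once if the cap tilts by more than 0.3 rad (angle between cap's own z axis and vertical above 0.3 rad).
It fails at once if the cap falls off the lifter or the rails (its rim lower than 25 mm above the table) (height (world z) of cap below 0.025 m).
It fails at once if a bystander is moved by more than 25 mm (distance of any of jar_a, jar_b, jar_c, date_stamp, counter, cap_wrench, spare_cap from where it was at the start of the episode above 0.025 m).
It also fails if it takes over 72 s, if anything falls off the work surface, if the arm or the gripper's body presses on something with over 40 N, if the wrist force passes 120 N, or if a joint passes its speed limit or range.

### The arm

A 7-joint arm with a two-finger parallel gripper is mounted at the origin on a cart in front of the work surface, level with it; the furniture and walls round the work are solid. World frame = base frame: x ahead of the robot, y to its left, z up, the work surface at z = 0. Lengths are in mm, angles in degrees, forces in N, time in s.
With the tool pointing down it reaches from about 400 to 750 mm from the base axis. Payload 19.5 kg.
Tool frame: the origin (TCP) lies on the centre line of the jaws, within the pads' length; the fingertips stand 19 mm ahead of it and the grasp point (between the pads) is the TCP; z points along the fingers, y is the line along which they close (so a half turn about z gives the same grasp; the last joint's range is limited). The gripper opens to 85 mm and grips with 20 to 120 N. Pads are 22 mm wide; open, the fingers measure 114 mm over their backs; the gripper's body (76 mm by 85 mm) begins 54 mm behind the grasp point. The pads swing forward as they close: fully open they stand 13 mm farther back than shut.
Start: joints at [-74.697, 40.479, -1.581, 85.061, 1.261, 54.483, -4.326], TCP at [174.74, 547.78, 250.268] pointing down, gripper open.
Joint ranges: [-155.06, 155.06], [-18.47, 123.98], [-90, 86.84], [0, 140.48], [-83.41, 263.41], [0, 116], [-161.91, 161.91]. Speed limits (degrees/s): [108.29, 108.29, 147.25, 147.25, 172.46, 172.46, 172.46].

### API

Orientations are given as [roll, pitch, yaw] about the fixed x, y, z axes, in that order (R = Rz(yaw) Ry(pitch) Rx(roll)).
In Python, from workcell import ctrl, optics, order gives the robot as it stands. The module is installed in compiled form; this text tells all that it offers.
- The arm moves only by the tool arm_command, never from a script. Its argument "motion" is a list of rows, each an object with "fingers": the opening, from -1 (shut) to 1 (fully open); "linear": the shift along the tool's x, y, z in mm, a list of three; "rot": the turn, a rotation vector about the tool's x, y, z in rad, a list of three. In form: [{"fingers": fingers, "linear": [x, y, z], "rot": [ax, ay, az]}, ...]. A call has 1 to 5 rows; each row shifts and turns the commanded pose from where the row before left it, along the tool's axes as they then stand; what a row does not reach is not made up. A row lasts 1/12 s, in which the tool goes at most 41.7 mm and 7.16 degrees, less where a joint would pass 70% of its speed; a pose out of reach is approached as far as the arm can. A call is refused whole if a number of a shift passes 41.7 or a number of a turn 0.125, either way. A call with a gripper value outside its range is refused whole. The fingers move at their own pace and stop on an object; "force" is the grip in N (left out, the last holds). Time passes only in rows, so rows that do not move let the fingers close. It gives the time, the measured TCP pose, the force, the opening and the grip force at its end, in the units of the state.
- ctrl.observe(): the state, without advancing time (a new reading comes with each control period).
- optics.camera(name): name is "scene" or "top" or "wrist"; returns the picture (400x640x3 uint8, red, green, blue); there is no depth.
- optics.camera_params(name): a dict with "fx", "fy", "cx", "cy" (pixels), "rvec" (rotation vector, rad) and "tvec" (3), from world to camera coordinates, as OpenCV has them. Camera axes: x right, y down, z forward; pixel columns grow to the right and rows downward; lengths in mm; the calibration is good to about 2 mm. A picture is of the moment at which its call begins: read the wrist's pose just before it. camera_params takes no time and is no camera call; for the wrist camera it gives the pose at the moment of the call.
- order.sign_off(): hands the job in; it is judged then, once.
The state is a dict: "t": time; "qpos": joint angles; "dq": joint speeds; "tau": joint torques, N m; "tcp_pos": TCP position; "eef_rot": TCP orientation; "ft_force": force on the tool from outside, world axes, zero at the start; "torque": the same for the moment, N m; "width": opening from 0.0 (shut) to 1.0 (fully open); "finger_force": force on a finger pad.
Only numpy, scipy, OpenCV 4.12 (cv2) and the standard library are available. Lean on these libraries where they do the work, as an engineer would, in place of code of your own. Each camera call takes 0.05 s, during which the arm holds its last target. There are 200 camera calls.

## Working session

There is one attempt and no reset: what is moved stays moved. The work goes in short steps, Python scripts to look and compute and a tool call to move; the robot and the scene stay as the last step left them, time stands still between calls to the robot, and variables do not carry over. Pictures are saved under pics/ and viewed, at most 10 in all, crops included, and the job is handed in when it is done.

Besides the shell and the picture viewer there is one more tool, called after "Call:" by a JSON object that holds its "fn" and its "kwargs", one argument or row to a line. arm_command: Moves the arm, as the interface text tells. Its arguments: {"type":"object","properties":{"motion":{"type":"array","items":{"type":"object","properties":{"fingers":{"type":"number"},"linear":{"type":"array","items":{"type":"number"}},"rot":{"type":"array","items":{"type":"number"}}}}},"force":{"type":"number"}},"required":["motion"]}

```bash
mkdir -p pics; cat > h.py <<'E'
import numpy as np, cv2
from workcell import ctrl, optics, order
def snap(n,name=None):
    p=optics.camera_params(n); im=optics.camera(n)
    if name: cv2.imwrite(f'pics/{name}.png',im[:,:,::-1])
    return im,p
def RT(p): return cv2.Rodrigues(np.array(p['rvec'],float))[0],np.array(p['tvec'],float).reshape(3)
def ray(p,u,v,z):
    R,t=RT(p); c=-R.T@t; d=R.T@np.array([(u-p['cx'])/p['fx'],(v-p['cy'])/p['fy'],1])
    return c+d*(z-c[2])/d[2]
def proj(p,X):
    R,t=RT(p); q=R@np.array(X,float)+t
    return np.array([p['fx']*q[0]/q[2]+p['cx'],p['fy']*q[1]/q[2]+p['cy']])
E
python3 - <<'E'
from h import *
a,p=snap('top','top1'); b,q=snap('scene','scene1')
for x in(p,q):
    R,t=RT(x); print(x,-R.T@t)
print(ctrl.observe())
E
```

```text
{'fx': 442.5436140054738, 'fy': 442.5436140054738, 'cx': 319.78281138494407, 'cy': 202.4520309264169, 'rvec': array([ 2.22953511, -1.98439594,  0.20462156]), 'tvec': array([ -37.48769139,  517.96543245, 1323.42974987])} [ 243.04000894   -6.11767263 1400.73336049]
{'fx': 501.60352031452254, 'fy': 501.60352031452254, 'cx': 325.3498798478727, 'cy': 192.32529492031713, 'rvec': array([ 1.18898775, -2.16479961,  1.10306668]), 'tvec': array([ 276.6098414 ,  330.26828688, 1308.6934246 ])} [-576.78133841  700.1203656  1037.02622271]
{'t': 0.1, 'qpos': array([-74.6983067 ,  40.50859387,  -1.58225213,  85.08178214,
         1.26120303,  54.48304375,  -4.32590943]), 'dq': array([-0.03634541, -0.10082715, -0.08369013, -0.18095402,  0.07543704,
        0.06413003, -0.00081921]), 'tau': array([ 3.29458890e-03, -8.84311509e+01,  1.23739377e+00, -2.36461955e+01,
        1.71621249e-02,  5.06560144e-03, -3.55076267e-06]), 'tcp_pos': array([174.66762673, 547.59550622, 249.89166716]), 'eef_rot': array([-1.79943981e+02,  2.33957853e-03,  1.62309299e+02]), 'ft_force': array([0.52360049, 0.05305825, 0.06704614]), 'torque': array([0.00674237, 0.00956684, 0.03863933]), 'finger_force': 0.0, 'width': 0.9995506614004829}
```

View pics/top1.png

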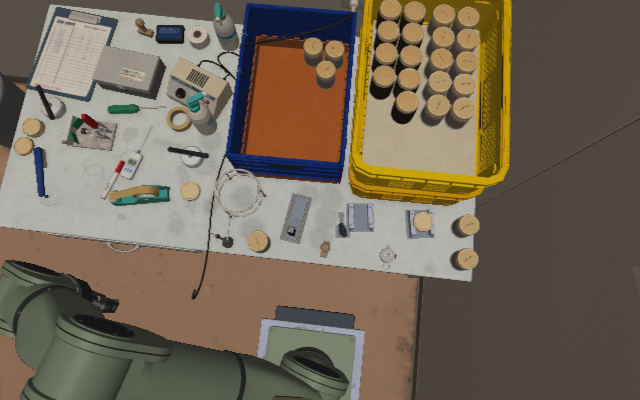

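View pics/scene1.png

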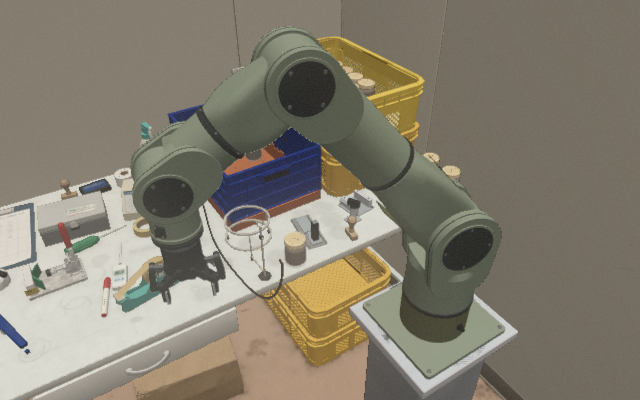

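The top view shows the lifter in its rest at about (295,218), the nest at (360,217) with its knob at (342,225), and the stand with the cap at (421,222). Next I'll enlarge that region.

```bash
python3 - <<'E'
from h import *
im=cv2.imread('pics/top1.png')
c=im[185:275,270:490]
cv2.imwrite('pics/c1.png',cv2.resize(c,None,fx=3.6,fy=3.6,interpolation=cv2.INTER_CUBIC))
p=optics.camera_params('top')
for n,u,v,z in [('grip',291,231,72),('rest',297,217,5),('nest',361,217,36),('knob',342,225,86),('cap',424,221,56),('jarL',258,240,91),('stamp',325,248,76),('counter',388,255,22),('jarR1',467,225,91),('jarR2',466,259,91),('yellowcrate',355,195,0)]:
    print(n,ray(p,u,v,z).round())
E
```

```text
grip [417.  99.  72.]
rest [473.  91.   5.]
nest [ 491. -110.   36.]
knob [451. -52.  86.]
cap [ 498. -303.   56.]
jarL [377. 191.  91.]
stamp [378.  -9.  76.]
counter [ 384. -206.   22.]
jarR1 [ 494. -424.   91.]
jarR2 [ 392. -426.   91.]
yellowcrate [567. -87.   0.]
```

View pics/c1.png

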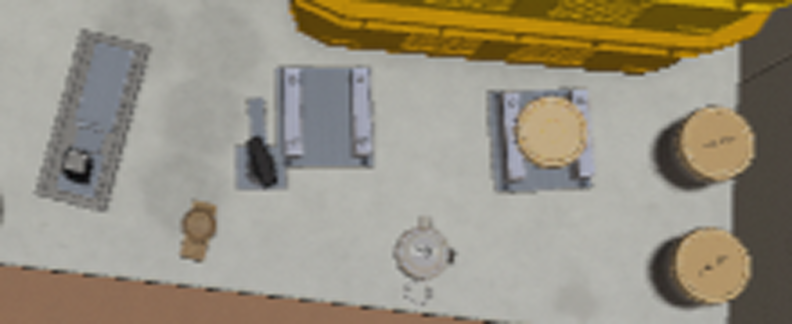

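The crop confirms the layout: grip in the rest at lower left, the nest's four-pin base with its knob on the left, the cap on the stand, and stamp, counter and jars around them. I'll raise the arm and go over the rest and nest to look with the wrist camera.

Call:
{"fn": "arm_command", "kwargs": {
  "motion": [
    {"fingers":1,"linear":[0,0,-40],"rot":[0,0,0]},
    {"fingers":1,"linear":[0,0,-40],"rot":[0,0,0]},
    {"fingers":1,"linear":[-26,-26,0],"rot":[0,0,0]},
    {"fingers":1,"linear":[-26,-26,0],"rot":[0,0,0]},
    {"fingers":1,"linear":[-26,-26,0],"rot":[0,0,0]}
  ]
}}

```text
t: 0.52
tcp_pos: [225.6, 448.4, 330.3]
eef_rot: [180.0, 0.0, 162.3]
ft_force: [2.5, 0.3, -0.5]
width: 1.001
finger_force: 0.0
```

Call:
{"fn": "arm_command", "kwargs": {
  "motion": [
    {"fingers":1,"linear":[-26,-26,0],"rot":[0,0,0]},
    {"fingers":1,"linear":[-26,-26,0],"rot":[0,0,0]},
    {"fingers":1,"linear":[-26,-26,0],"rot":[0,0,0]},
    {"fingers":1,"linear":[-26,-26,0],"rot":[0,0,0]},
    {"fingers":1,"linear":[-26,-26,0],"rot":[0,0,0]}
  ]
}}

```text
t: 0.93
tcp_pos: [310.0, 284.7, 330.3]
eef_rot: [-180.0, 0.0, 162.3]
ft_force: [0.6, 1.3, -0.5]
width: 0.999
finger_force: 0.0
```

Call:
{"fn": "arm_command", "kwargs": {
  "motion": [
    {"fingers":1,"linear":[-26,-26,0],"rot":[0,0,0]},
    {"fingers":1,"linear":[-26,-26,0],"rot":[0,0,0]},
    {"fingers":1,"linear":[-26,-26,0],"rot":[0,0,0]},
    {"fingers":1,"linear":[-26,-26,0],"rot":[0,0,0]},
    {"fingers":1,"linear":[-26,-26,0],"rot":[0,0,0]}
  ]
}}

```text
t: 1.35
tcp_pos: [394.4, 121.3, 330.3]
eef_rot: [-180.0, -0.0, 162.3]
ft_force: [0.9, 1.2, -0.4]
width: 0.998
finger_force: 0.0
```

```bash
python3 - <<'E'
from h import *
s=ctrl.observe(); print(s['t'],s['tcp_pos'],s['eef_rot'],s['qpos'])
b,q=snap('wrist','w1'); print(q)
R,t=RT(q); print(-R.T@t,R[2])
E
```

```text
1.35 [394.41165714 121.26353979 330.31034716] [-1.79992603e+02 -3.54742762e-03  1.62313021e+02] [-2.15659586e+01  2.06880451e+01  4.82111712e-02  1.07666038e+02
 -1.72681728e-02  5.16533492e+01  5.08028803e+01]
{'fx': 360.6583563254268, 'fy': 360.6583563254268, 'cx': 318.55209251911305, 'cy': 199.691999255847, 'rvec': array([-2.31687263, -1.692202  , -0.27518072]), 'tvec': array([-235.93778259, -387.55288695,  348.62841311])}
[316.86122902 146.32970646 453.42278991] [ 0.3015116  -0.09593431 -0.94862393]
```

View pics/w1.png

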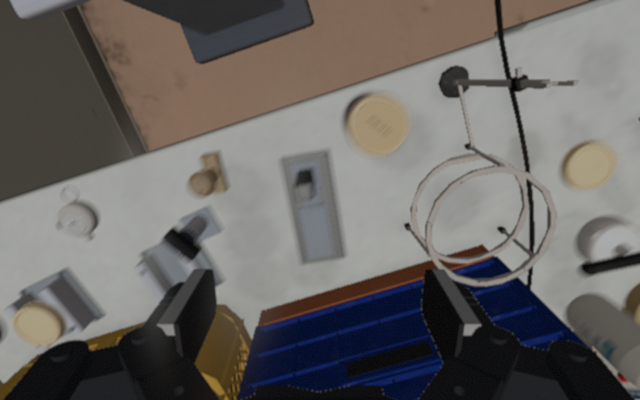

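The wrist view shows the rest with lifter at (310,205), the nest at (185,245), the stand with cap at (45,320), and the camera sitting on the robot side of the tool. Next I'll move between nest and stand and square up the yaw.

Call:
{"fn": "arm_command", "kwargs": {
  "motion": [
    {"fingers":1,"linear":[-11.7,-38,0],"rot":[0,0,0]},
    {"fingers":1,"linear":[-11.7,-38,0],"rot":[0,0,0]},
    {"fingers":1,"linear":[-11.7,-38,0],"rot":[0,0,0]},
    {"fingers":1,"linear":[-11.7,-38,0],"rot":[0,0,0]},
    {"fingers":1,"linear":[-11.7,-38,0],"rot":[0,0,0]}
  ]
}}

```text
t: 1.82
tcp_pos: [391.5, -77.5, 330.4]
eef_rot: [-180.0, 0.0, 162.3]
ft_force: [1.6, 0.9, -0.1]
width: 0.998
finger_force: 0.0
```

Call:
{"fn": "arm_command", "kwargs": {
  "motion": [
    {"fingers":1,"linear":[-11.7,-38,0],"rot":[0,0,0]},
    {"fingers":1,"linear":[-11.7,-38,0],"rot":[0,0,0]},
    {"fingers":1,"linear":[0,0,0],"rot":[0,0,-0.103]},
    {"fingers":1,"linear":[0,0,0],"rot":[0,0,-0.103]},
    {"fingers":1,"linear":[0,0,0],"rot":[0,0,-0.103]}
  ]
}}

```text
t: 2.23
tcp_pos: [391.0, -155.7, 330.1]
eef_rot: [180.0, -0.0, -179.8]
ft_force: [0.3, -0.8, 0.8]
width: 1.0
finger_force: 0.0
```

```bash
python3 - <<'E'
from h import *
import pickle
s=ctrl.observe(); print(s['t'],s['tcp_pos'],s['eef_rot'],s['qpos'])
b,q=snap('wrist','w2'); pickle.dump(q,open('w2.pkl','wb'))
E
```

```text
2.2333 [ 391.02390352 -155.67899579  330.12919254] [ 1.79994480e+02 -2.91422225e-02 -1.79773714e+02] [ 18.69281634  21.45041285  -2.01993382 106.26842894   0.93722933
  52.32646833 106.46576308]
```

View pics/w2.png

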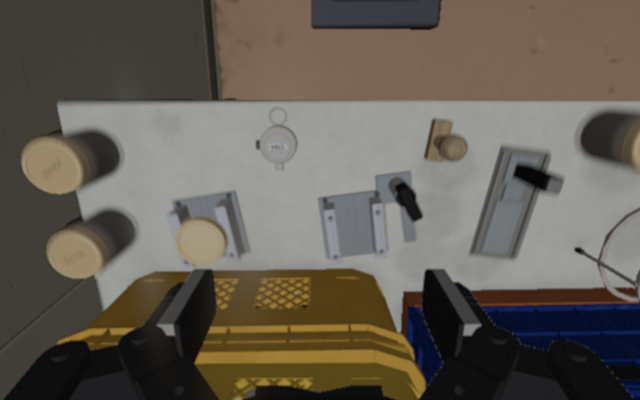

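The view shows the stand with cap around (205,235), nest at (352,225), knob at (407,200), rest at (510,200), counter (277,143) and stamp (450,145). Now I'll measure by colour masks.

```bash
python3 - <<'E'
from h import *
im=cv2.imread('pics/w2.png')
for n,(u,v) in dict(table=(300,200),table2=(450,230),base=(355,215),basenear=(395,182),rail=(333,235),railR=(379,230),railstand=(225,220),basest=(235,210),restlane=(510,200),strip=(487,235),stripR=(525,225),cap=(200,240),grip=(540,178)).items():
    print(n,im[v-1:v+2,u-1:u+2].mean((0,1)).round())
big=cv2.resize(im[130:270,160:560],None,fx=2,fy=2,interpolation=cv2.INTER_CUBIC)
lab=cv2.cvtColor(im,cv2.COLOR_BGR2LAB).astype(int)
b_r=im[:,:,0].astype(int)-im[:,:,2]
m=((b_r>8)*255).astype(np.uint8)
m[:,:160]=0;m[:130]=0;m[275:]=0;m[:,560:]=0
mm=cv2.resize(m[130:270,160:560],None,fx=2,fy=2,interpolation=cv2.INTER_NEAREST)
cv2.imwrite('pics/m2.png',np.vstack([big,cv2.merge([mm]*3)]))
E
```

```text
table [156. 160. 158.]
table2 [143. 146. 145.]
base [120. 115. 110.]
basenear [72. 71. 73.]
rail [154. 146. 143.]
railR [154. 147. 145.]
railstand [157. 149. 147.]
basest [113. 110. 106.]
restlane [113. 110. 106.]
strip [112. 110. 107.]
stripR [96. 97. 97.]
cap [128. 153. 165.]
grip [7. 6. 7.]
```

View pics/m2.png

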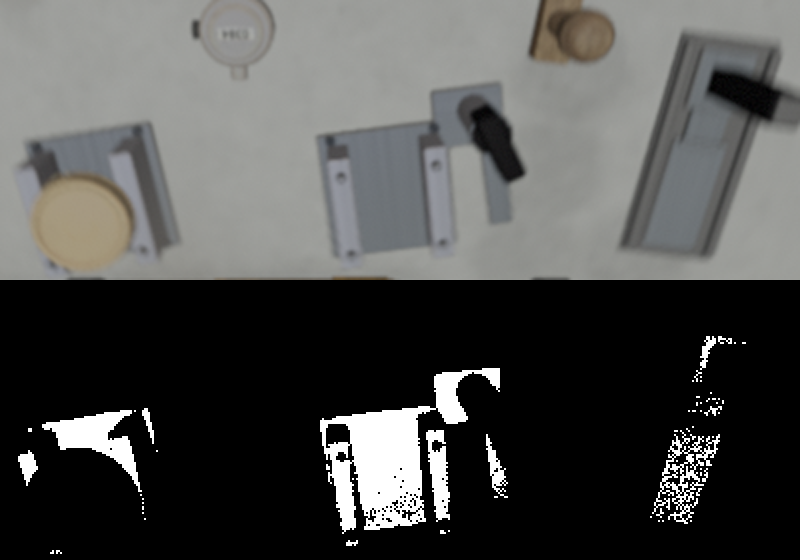

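The pins, base corners and rest corners read clearly here: nest pins at (341,177),(436,165),(350,253),(441,242) in the crop, the cap circle at (81,222), and the rest corners too. I'll fit poses from them by ray casting.

```bash
cat > fit.py <<'E'
from h import *
from scipy.optimize import least_squares
def rigid(P,W):
    f=lambda a:(np.c_[P[:,0]*np.cos(a[2])-P[:,1]*np.sin(a[2])+a[0],P[:,0]*np.sin(a[2])+P[:,1]*np.cos(a[2])+a[1]]-W).ravel()
    r=least_squares(f,[*(W.mean(0)-P.mean(0)),0]); return r.x, f(r.x).reshape(-1,2).round(1)
def fit(p,obs):
    P=np.array([o[:2] for o in obs],float); W=np.array([ray(p,o[3],o[4],o[2])[:2] for o in obs])
    x,e=rigid(P,W); print(x[:2].round(1),'yaw',np.degrees(x[2]).round(2),'res',e.tolist()); return x
E
python3 - <<'E'
from fit import *
import pickle
q=pickle.load(open('w2.pkl','rb'))
c=lambda u,v:(u/2+160-.25,v/2+130-.25)
print('nest');fit(q,[(-27,-29.5,42,*c(341,177)),(-27,29.5,42,*c(436,165)),(27,-29.5,42,*c(350,253)),(27,29.5,42,*c(441,242))])
fit(q,[(-45,-43,6,*c(318,136)),(-45,43,6,*c(432,122))])
print('stand');fit(q,[(27,29.5,48,*c(143,250)),(27,-29.5,48,*c(53,268)),(-45,-43,6,*c(26,141)),(-45,43,6,*c(150,122)),(45,43,6,*c(178,243))])
print('cap',ray(q,*c(81,222),56))
print('rest');x=fit(q,[(-110,-32,11,*c(683,33)),(-110,32,11,*c(780,45)),(44,-32,11,*c(620,248)),(44,32,11,*c(712,257))])
g=x[:2]-80*np.array([np.cos(x[2]),np.sin(x[2])]); print('expected grip',g)
im=cv2.imread('pics/w2.png')
for z in(5,11,77):print(proj(q,[*g,z]).round(1))
for n in('top1','w2'):
    im=cv2.imread(f'pics/{n}.png'); pp=optics.camera_params('top') if n=='top1' else q
    u,v=proj(pp,[*g,77]).astype(int)
    d=im.max(2)[v-14:v+15,u-22:u+22]; 
    print(n,u,v); print('\n'.join(' '.join(f'{k//10:2d}' for k in r) for r in d[::2]))
print('knob',ray(q,*c(497,140),86), ray(q,*c(480,112),86),ray(q,*c(516,175),86))
# knob black blob
im=cv2.imread('pics/w2.png'); m=(im.max(2)<45).astype(np.uint8); m[:175]=0;m[225:]=0;m[:,:385]=0;m[:,430:]=0
cs,_=cv2.findContours(m,0,1); k=max(cs,key=cv2.contourArea); print(cv2.minAreaRect(k))
E
```

```text
nest
[ 492.4 -108.6] yaw 7.42 res [[-1.1, -0.8], [-0.7, 0.0], [0.8, -0.2], [1.1, 1.0]]
[ 495.7 -111.8] yaw 7.55 res [[0.8, -5.7], [-0.8, 5.7]]
stand
[ 497.3 -297.6] yaw 9.61 res [[1.5, -0.4], [-1.4, -1.0], [0.0, -2.0], [-1.1, 0.8], [0.9, 2.7]]
cap [ 494.71187922 -297.52511705   56.        ]
rest
[496.6  88. ] yaw -6.75 res [[-3.3, -0.8], [-3.0, 1.4], [2.7, -0.1], [3.6, -0.4]]
expected grip [417.1749823  97.3801564]
[516.6 169.2]
[519.1 170.3]
[551.2 184.8]
top1 291 230
17 17 17 17 17 17 17 17 17 17 17 17 17 17 17 17 17 13 12 11 12 12 13 13 13 13 13 13 13 13 13 13 13 11 10 10 12 10 15 17 17 17 17 17
17 17 17 17 17 17 17 17 17 17 17 17 17 17 17 17 12 11 10 11 12 12 12 12 12 13 13 13 13 13 13 13 14 12 10 11 10 12 16 17 17 17 17 17
17 17 17 17 17 17 17 17 17 17 17 17 17 17 17 14 11 12 10 11 12 12 12 11 11 11 12 13 13 13 13 13 11 10 11 12 10 15 17 17 17 17 17 17
17 17 17 17 17 17 17 17 17 17 17 17 17 17 17 13 11 10 11 12 12 12 12 13 13 13 13 13 13 13 12 12 12 11 12 10 15 17 17 17 17 17 17 17
17 17 17 17 17 17 17 17 17 17 17 17 17 17 14 12 12 10 11 12 12 12 13 13 13 13 13 13 13 11 12 12 11
[... 2871 characters left out ...]
11 11 11 11 11 11 11 11 10 10 10 11 12 14 15 15 15 15 15 15 15 15 15 15 15 15
10  9  8  6  6  8  9 10 10 11 13 14 14 13 13 13 13 13 13 13 13 13 13 13 12 12 12 12 12 13 14 15 15 15 15 15 15 15 15 15 15 15 15 15
10  8  6  6  8  9 10 10 11 13 15 15 15 15 15 15 15 15 14 14 14 14 14 14 14 14 14 14 14 14 15 15 15 15 15 15 15 15 15 15 15 15 15 15
 9  7  6  7  9 10 10 11 13 15 15 15 15 15 15 15 15 15 15 15 15 15 15 15 15 15 15 15 15 15 15 15 15 15 15 15 15 15 15 15 15 15 15 15
knob [431.78102146 -58.74238863  86.        ] [416.17391881 -69.03845927  86.        ] [451.87194373 -46.71891627  86.        ]
((408.5608215332031, 200.53817749023438), (39.958740234375, 17.16409683227539), 50.52754211425781)
```

```bash
python3 - <<'E'
from fit import *
import pickle
q=pickle.load(open('w2.pkl','rb')); p=optics.camera_params('top')
c=lambda u,v:(u/3.6+270-.35,v/3.6+185-.35)
print('rest');fit(p,[(44,32,11,*c(84,30)),(44,-32,11,*c(150,45)),(-110,32,11,*c(37,195)),(-110,-32,11,*c(103,211))])
print('nest');fit(p,[(27,29.5,42,*c(292,80)),(27,-29.5,42,*c(360,78)),(-27,29.5,42,*c(296,150)),(-27,-29.5,42,*c(363,149))])
print('cap',ray(p,*c(552,131),56),ray(p,*c(515,131),56),ray(p,*c(588,131),56))
print('knob',ray(p,*c(262,162),86)); print('grip',ray(q,555.5,185.5,77),ray(p,*c(76,162),77))
E
```

```text
rest
[501.6  89.4] yaw -8.18 res [[1.4, 1.8], [-0.9, -1.2], [0.7, 1.8], [-1.2, -2.4]]
nest
[ 492.  -108.6] yaw 8.17 res [[-3.8, -0.7], [-4.0, -0.6], [3.5, 1.2], [4.3, 0.1]]
cap [ 497.05493894 -299.44088185   56.        ] [ 493.38111813 -268.01009207   56.        ] [ 500.62985659 -330.02552145   56.        ]
knob [437.28079001 -54.88830599  86.        ]
grip [417.93750116 102.23312211  77.        ] [420.52922239  99.53156434  77.        ]
```

Call:
{"fn": "arm_command", "kwargs": {
  "motion": [
    {"fingers":1,"linear":[-3,36,0],"rot":[0,0,0]},
    {"fingers":1,"linear":[-3,36,0],"rot":[0,0,0]},
    {"fingers":1,"linear":[-3,36,0],"rot":[0,0,0]},
    {"fingers":1,"linear":[-3,36,0],"rot":[0,0,0]},
    {"fingers":1,"linear":[-3,36,0],"rot":[0,0,0]}
  ]
}}

```text
t: 2.7
tcp_pos: [405.9, 26.5, 330.3]
eef_rot: [-180.0, -0.0, 179.8]
ft_force: [1.2, -0.9, -1.1]
width: 1.003
finger_force: 0.0
```

Call:
{"fn": "arm_command", "kwargs": {
  "motion": [
    {"fingers":1,"linear":[-3,36,0],"rot":[0,0,0]},
    {"fingers":1,"linear":[-3,36,0],"rot":[0,0,0]},
    {"fingers":1,"linear":[0,0,34],"rot":[0,0,0.067]},
    {"fingers":1,"linear":[0,0,34],"rot":[0,0,0.067]},
    {"fingers":1,"linear":[0,0,34],"rot":[0,0,0]}
  ]
}}

```text
t: 3.12
tcp_pos: [411.9, 97.3, 227.2]
eef_rot: [-180.0, 0.1, 172.0]
ft_force: [2.0, 0.4, 0.3]
width: 1.002
finger_force: 0.0
```

Call:
{"fn": "arm_command", "kwargs": {
  "motion": [
    {"fingers":1,"linear":[0,0,34],"rot":[0,0,0]},
    {"fingers":1,"linear":[0,0,0],"rot":[0,0,0]}
  ]
}}

```text
t: 3.28
tcp_pos: [410.4, 96.5, 190.2]
eef_rot: [-179.8, -0.4, 172.2]
ft_force: [-0.8, 0.3, 0.5]
width: 1.0
finger_force: 0.0
```

```bash
python3 - <<'E'
from h import *
import pickle
s=ctrl.observe(); print(s['t'],s['tcp_pos'],s['eef_rot'],s['qpos'])
b,q=snap('wrist','w3'); pickle.dump(q,open('w3.pkl','wb'))
E
```

```text
3.2833 [410.42795047  96.49685079 190.21339389] [-179.82377749   -0.35345298  172.23525274] [-16.50882547  34.63631774  -1.79577547 119.5264635    2.31838985
  26.26396988  62.16296774]
```

View pics/w3.png

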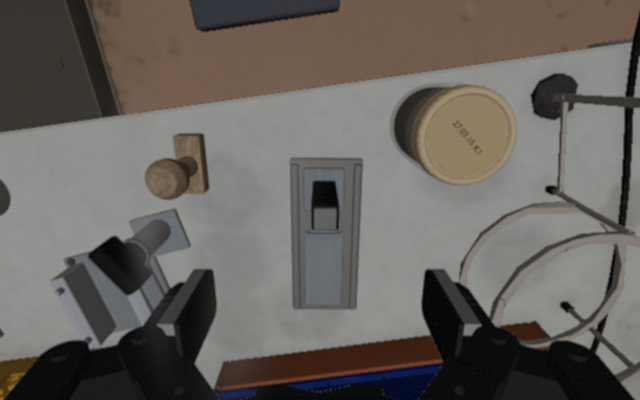

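The lifter lies straight in the rest: grip top centre at about (326,218), rest corners at (291,158),(362,158),(294,308),(356,309).

```bash
python3 - <<'E'
from fit import *
import pickle
q=pickle.load(open('w3.pkl','rb'))
x=fit(q,[(-110,-32,11,291,158),(-110,32,11,362,158),(44,-32,11,294,308),(44,32,11,356,309)])
print(x[:2]-80*np.array([np.cos(x[2]),np.sin(x[2])]))
for u,v in[(326,218),(312,207),(340,207),(339,229),(313,229)]:print(ray(q,u,v,77).round(1))
im=cv2.imread('pics/w3.png').max(2)
print(im[200:236:3,304:350:2]); print('ridge/edges', im[225:245,326])
print('knob');m=(im<45).astype(np.uint8)*255;m[:228]=0;m[300:]=0;m[:,:85]=0;m[:,158:]=0
k=max(cv2.findContours(m,0,1)[0],key=cv2.contourArea);print(cv2.minAreaRect(k))
E
```

```text
[499.2  90.7] yaw -7.99 res [[-2.6, -1.4], [-1.8, 2.1], [2.4, -2.0], [2.0, 1.3]]
[419.95342091 101.85405503]
[421.3 100.3  77. ]
[411.9  91.7  77. ]
[414.5 111.   77. ]
[430.8 108.4  77. ]
[428.3  90.1  77. ]
[[ 98 112 111 104  32  13  15  14  13   8  14  10  10   9   9  13   7  74
  113 106  90  99  97]
 [ 97 111 110 103  28  14  17  13  14  11  10  14  14  13  14  10   9  61
  112 103  90  97  97]
 [ 96 111 111 100  27  29  29  27  27  25  24  25  26  26  23  23  19  40
  104 102  95  98  97]
 [ 97 110 109  97  29  74  89  88  88  87  87  88  87  86  85  85  59  41
  105 102  96  98  98]
 [ 99  96  96  87  26  82 101 100 100  98  99  98  98  98  98  98  67  40
   92  95  96 100  99]
 [101 100 100  94  31  81  99  99  98  99  98  98  97  97  98  97  66  40
   92  99  97  98  99]
 [100 100 100  94  31  81  99  98  97  97  97  96  98  96  97  96  60  44
   95  97  97  98  98]
 [ 99  99 101  95  28  81  97  97  97  98  97  96  96  97  96  96  57  49
   97  97  97  97  99]
 [ 99  99  99  94  29  80  97  96  96  96  96  95  95  95  94  95  55  52
   98  97  97  96  98]
 [ 99  99  99  95  33  79  96  96  96  95  95  95  94  94  95  92  51  56
   98  97  97  96  96]
 [ 95  90  90  99  98  97  99  97  94  96  96  93  94  93  92  92  83  85
   92  93  97  96  98]
 [ 96 102  84  83  85  86  86  87  87  86  85  86  86  85  84  84  82  79
   97  98  96  97  98]]
ridge/edges [ 96  95  95  90  85  93 101  94  86  99 110 109 105 107 110 110 111 112
 112 113]
knob
((122.00001525878906, 262.5000305175781), (58.68986129760742, 38.890872955322266), 45.0)
```

Call:
{"fn": "arm_command", "kwargs": {
  "motion": [
    {"fingers":1,"linear":[-10,5.2,0],"rot":[0,0,0]},
    {"fingers":1,"linear":[0,0,34],"rot":[0,0,0]},
    {"fingers":1,"linear":[0,0,34],"rot":[0,0,0]},
    {"fingers":1,"linear":[0,0,20],"rot":[0,0,0]},
    {"fingers":1,"linear":[0,0,0],"rot":[0,0,0]}
  ]
}}

```text
t: 3.75
tcp_pos: [422.6, 100.5, 105.3]
eef_rot: [-179.9, -0.1, 172.3]
ft_force: [-0.1, -0.1, 0.4]
width: 1.004
finger_force: 0.0
```

```bash
python3 - <<'E'
from h import *
s=ctrl.observe(); print(s['t'],s['tcp_pos'],s['eef_rot'],s['qpos'])
b,q=snap('wrist','w4')
x=b.max(2)
for X in([421,100.3,77],[500,90,11]):print(proj(q,X))
E
```

```text
3.75 [422.60964156 100.51951167 105.33806095] [-1.79926822e+02 -1.18442829e-01  1.72274310e+02] [-17.07987544  45.4087409   -0.93133204 122.04680924   3.08602028
  12.70446872  61.5284173 ]
[316.99057459 259.18472075]
[318.21956718 315.93711705]
```

View pics/w4.png

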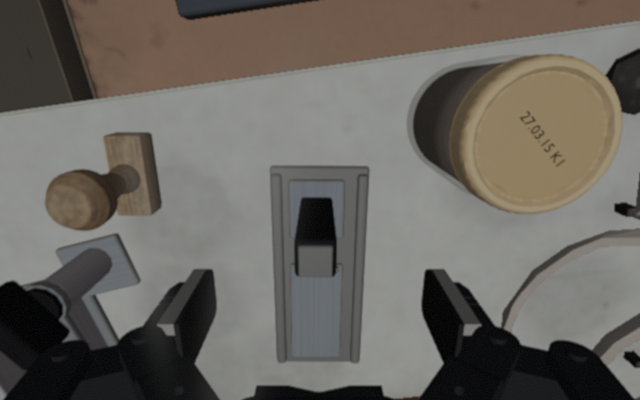

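The gripper is squarely over the grip (top centre at (317,260), as predicted). Because joint 6 nears its limit close to the base, I'll tilt the tool 10° in the lifter's plane, then go down and close.

Call:
{"fn": "arm_command", "kwargs": {
  "motion": [
    {"fingers":1,"linear":[0,0,0],"rot":[0,0.0875,0]},
    {"fingers":1,"linear":[0,0,0],"rot":[0,0.0875,0]},
    {"fingers":1,"linear":[-3.4,0,19.2],"rot":[0,0,0]},
    {"fingers":1,"linear":[-3.4,0,19.2],"rot":[0,0,0]},
    {"fingers":1,"linear":[0,0,0],"rot":[0,0,0]}
  ]
}}

```text
t: 4.22
tcp_pos: [423.3, 100.4, 67.7]
eef_rot: [-180.0, -10.0, 172.3]
ft_force: [-0.4, 0.4, -0.4]
width: 0.996
finger_force: 0.0
```

Call:
{"fn": "arm_command", "kwargs": {
  "motion": [
    {"fingers":-1,"linear":[0,0,0],"rot":[0,0,0]},
    {"fingers":-1,"linear":[0,0,0],"rot":[0,0,0]},
    {"fingers":-1,"linear":[0,0,0],"rot":[0,0,0]},
    {"fingers":-1,"linear":[0,0,0],"rot":[0,0,0]},
    {"fingers":-1,"linear":[0,0,0],"rot":[0,0,0]}
  ],
  "force": 70
}}

```text
t: 4.63
tcp_pos: [423.0, 100.6, 68.1]
eef_rot: [180.0, -10.0, 172.3]
ft_force: [-0.5, -0.1, 0.0]
width: 0.3
finger_force: 0.0
```

Call:
{"fn": "arm_command", "kwargs": {
  "motion": [
    {"fingers":-1,"linear":[0,0,0],"rot":[0,0,0]},
    {"fingers":-1,"linear":[0,0,0],"rot":[0,0,0]},
    {"fingers":-1,"linear":[0,0,0],"rot":[0,0,0]},
    {"fingers":-1,"linear":[0,0,0],"rot":[0,0,0]},
    {"fingers":-1,"linear":[0,0,0],"rot":[0,0,0]}
  ]
}}

```text
t: 5.05
tcp_pos: [422.9, 100.6, 67.8]
eef_rot: [180.0, -10.0, 172.3]
ft_force: [0.5, -0.3, 12.1]
width: 0.221
finger_force: 71.8
```

```bash
cat >> h.py <<'E'
from scipy.spatial.transform import Rotation as Ro
def rot(e): return Ro.from_euler('xyz',e,degrees=True).as_matrix()
def tool(dw,e): return rot(e).T@np.array(dw,float)
E
python3 - <<'E'
from h import *
s=ctrl.observe(); print({k:np.round(v,2) for k,v in s.items()})
E
```

```text
{'t': np.float64(5.05), 'qpos': array([-11.56,  51.81,  -6.27, 113.79,   2.36,  23.77,  64.25]), 'dq': array([ 0.02,  0.14,  0.05, -0.01,  0.03, -0.04,  0.01]), 'tau': array([ -0.16, -79.44,  -0.2 ,  -6.25,  -0.1 ,   0.19,  -0.08]), 'tcp_pos': array([422.89, 100.6 ,  67.84]), 'eef_rot': array([180.  , -10.  , 172.34]), 'ft_force': array([ 0.51, -0.29, 12.12]), 'torque': array([0.12, 0.29, 0.08]), 'finger_force': np.float64(71.77), 'width': np.float64(0.22)}
```

Gripped. Now I'll lift, turn toward the stand's yaw, and carry the lifter to a viewing place in front of the stand.

Call:
{"fn": "arm_command", "kwargs": {
  "motion": [
    {"fingers":-1,"linear":[3.5,0,-19.7],"rot":[0,0,0]},
    {"fingers":-1,"linear":[5.6,0,-31.5],"rot":[0,0,0]},
    {"fingers":-1,"linear":[5.6,0,-31.5],"rot":[0,0,0]},
    {"fingers":-1,"linear":[5.6,0,-31.5],"rot":[0,0,0]},
    {"fingers":-1,"linear":[2.1,0,-11.8],"rot":[0,0,0]}
  ]
}}

```text
t: 5.47
tcp_pos: [423.2, 100.7, 198.8]
eef_rot: [179.9, -9.8, 172.3]
ft_force: [-0.0, -0.5, -2.7]
width: 0.224
finger_force: 70.0
```

Call:
{"fn": "arm_command", "kwargs": {
  "motion": [
    {"fingers":-1,"linear":[0,0,0],"rot":[0.0175,0,-0.0992]},
    {"fingers":-1,"linear":[0,0,0],"rot":[0.0175,0,-0.0992]},
    {"fingers":-1,"linear":[0,0,0],"rot":[0.0175,0,-0.0992]},
    {"fingers":-1,"linear":[13,-33.7,2.3],"rot":[0,0,0]},
    {"fingers":-1,"linear":[13,-33.7,2.3],"rot":[0,0,0]}
  ]
}}

```text
t: 5.88
tcp_pos: [407.5, 30.0, 195.2]
eef_rot: [180.0, -10.0, -170.1]
ft_force: [1.3, -1.4, -2.2]
width: 0.227
finger_force: 69.9
```

Call:
{"fn": "arm_command", "kwargs": {
  "motion": [
    {"fingers":-1,"linear":[13,-33.7,2.3],"rot":[0,0,0]},
    {"fingers":-1,"linear":[13,-33.7,2.3],"rot":[0,0,0]},
    {"fingers":-1,"linear":[13,-33.7,2.3],"rot":[0,0,0]},
    {"fingers":-1,"linear":[13,-33.7,2.3],"rot":[0,0,0]},
    {"fingers":-1,"linear":[13,-33.7,2.3],"rot":[0,0,0]}
  ]
}}

```text
t: 6.3
tcp_pos: [370.3, -149.1, 195.4]
eef_rot: [-180.0, -10.0, -170.3]
ft_force: [0.6, -0.1, -3.2]
width: 0.22
finger_force: 69.9
```

Call:
{"fn": "arm_command", "kwargs": {
  "motion": [
    {"fingers":-1,"linear":[13,-33.7,2.3],"rot":[0,0,0]},
    {"fingers":-1,"linear":[13,-33.7,2.3],"rot":[0,0,0]},
    {"fingers":-1,"linear":[13,-33.7,2.3],"rot":[0,0,0]},
    {"fingers":-1,"linear":[13,-33.7,2.3],"rot":[0,0,0]},
    {"fingers":-1,"linear":[13,-33.7,2.3],"rot":[0,0,0]}
  ]
}}

```text
t: 6.72
tcp_pos: [333.3, -326.4, 195.4]
eef_rot: [180.0, -10.1, -170.4]
ft_force: [-0.2, 0.4, -1.4]
width: 0.217
finger_force: 69.9
```

Call:
{"fn": "arm_command", "kwargs": {
  "motion": [
    {"fingers":-1,"linear":[0,0,0],"rot":[0,0,0]},
    {"fingers":-1,"linear":[0,0,0],"rot":[0,0,0]}
  ]
}}

```text
t: 6.88
tcp_pos: [333.2, -325.9, 195.1]
eef_rot: [180.0, -10.1, -170.5]
ft_force: [1.0, 0.3, -2.0]
width: 0.22
finger_force: 70.1
```

```bash
python3 - <<'E'
from h import *
import pickle
s=ctrl.observe(); print(s['t'],s['tcp_pos'],s['eef_rot'],s['qpos'],s['width'])
b,q=snap('wrist','w5'); pickle.dump((q,s['tcp_pos'],s['eef_rot']),open('w5.pkl','wb'))
snap('top','top5');snap('scene','scene5')
E
```

```text
6.8833 [ 333.24826075 -325.87649322  195.10981306] [ 179.99529224  -10.05923724 -170.53564097] [ 41.76120052  39.23445979 -10.28383609 105.3004741   18.96802319
  45.03541211 118.27817887] 0.21952881331909901
```

View pics/w5.png

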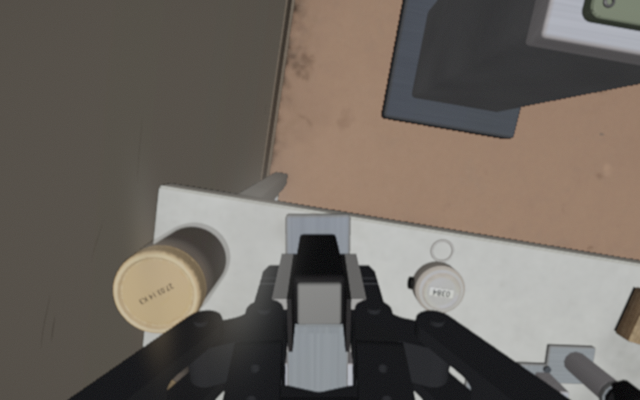

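The view shows the lifter held straight: foot's rear edge at v≈214 from u 286 to 349, grip top at about (320,300). The stand is hidden behind the fingers, so I'll compute from colour masks in the earlier pictures.

```bash
python3 - <<'E'
from fit import *
import pickle
q5,tcp,e=pickle.load(open('w5.pkl','rb')); q=pickle.load(open('w2.pkl','rb')); p=optics.camera_params('top')
zu=tcp[2]-62.8
c5=np.cos(np.radians(e[2]-180));s5=np.sin(np.radians(e[2]-180))
def loc(w): d=w[:2]-tcp[:2]; return np.array([d[0]*c5+d[1]*s5,-d[0]*s5+d[1]*c5]).round(1)
print('grip top',[loc(ray(q5,u,v,zu+72)) for u,v in[(299,280),(341,280),(299,322),(341,322)]])
print('foot rear',[loc(ray(q5,u,v,zu+6)) for u,v in[(286,214),(349,214)]])
im=cv2.imread('pics/w5.png').max(2).astype(int)
print(im[205:225,318], im[270:400:2,320]); print(im[225,275:360:2]); print(im[375,275:370:2])
for n,pp,box in(('top1',p,(400,205,445,240)),('w2',q,(165,210,232,270))):
    im=cv2.imread(f'pics/{n}.png').astype(int); m=((im[:,:,2]-im[:,:,0]>22)*255).astype(np.uint8)
    x0,y0,x1,y1=box; k=np.zeros_like(m);k[y0:y1,x0:x1]=m[y0:y1,x0:x1]
    if n=='w2':k[264:]=0
    c=cv2.convexHull(max(cv2.findContours(k,0,1)[0],key=cv2.contourArea)); print(n,cv2.minEnclosingCircle(c),cv2.boundingRect(c))
    # top-rim circle: fit circle with world-plane rays
    W=np.array([ray(pp,*pt[0],56)[:2] for pt in c]); f=lambda a:np.hypot(*(W-a[:2]).T)-a[2]
    r=least_squares(f,[*W.mean(0),31],loss='soft_l1'); print(r.x.round(1),np.abs(r.fun).max().round(1))
cc=lambda u,v:(u/3.6+270-.35,v/3.6+185-.35)
fit(p,[(45,43,6,*cc(490,91)),(-45,43,6,*cc(496,192)),(-45,-43,6,*cc(594,185))])
E
```

```text
grip top [array([-10.1,  -6.8]), array([-10.1,   8.5]), array([ 6.2, -7. ]), array([6.2, 8.7])]
foot rear [array([-22.3, -17.3]), array([-22.2,  16.9])]
[155 146 120 100 107 130 160 171 148 121 122 135 144 148 151 151 151 151
 151 151] [ 15  13  17  25  35  41  69 111 132 134 133 133 133 133 133 131 132 131
 131 130 130 130 129 129 128 129 126 131 142 149 149 149 151 151 151 150
 150 150 150 151 151 151 151 151 151 150 151 150 150 150 150 150 150 150
 150 149 150 150 150 150 143  69  25  25  20]
[183 182 180 179 180 146 145 156 152 155 153 154 153 150 151 153 154 155
 155 154 152 151 151 153 153 151 152 153 155 155 154 157 156 155 157 156
 150 136 181 190 189 189 189]
[ 27  29  29  19  26 137 154 147 149 152 154 150 148 151 151 150 149 149
 152 151 150 152 151 150 152 153 152 151 151 151 151 147 149 150 150 146
 149 189 180  81  16  22  27  29  29  27  26  28]
top1 ((422.59442138671875, 221.20816040039062), 10.20789909362793) (413, 212, 20, 20)
[ 496.3 -298.6   30.8] 1.6
w2 ((200.57391357421875, 240.44517517089844), 25.701305389404297) (175, 217, 52, 47)
[ 494.6 -297.3   31.4] 2.0
[ 498.9 -301.2] yaw 9.25 res [[0.3, 1.4], [1.0, -0.9], [-1.3, -0.5]]
```

Call:
{"fn": "arm_command", "kwargs": {
  "motion": [
    {"fingers":-1,"linear":[-4.9,0,27.6],"rot":[0,0,0]},
    {"fingers":-1,"linear":[-4.9,0,27.6],"rot":[0,0,0]},
    {"fingers":-1,"linear":[-4.9,0,27.6],"rot":[0,0,0]},
    {"fingers":-1,"linear":[-4.9,0,27.6],"rot":[0,0,0]},
    {"fingers":-1,"linear":[0,0,0],"rot":[0,0,0]}
  ]
}}

```text
t: 7.45
tcp_pos: [333.8, -322.6, 79.8]
eef_rot: [179.8, -10.2, -170.2]
ft_force: [-0.8, 1.4, -2.6]
width: 0.223
finger_force: 70.0
```

```bash
python3 - <<'E'
from h import *
s=ctrl.observe(); t=s['tcp_pos'];e=s['eef_rot'];print(s['t'],t,e,s['qpos'])
d=np.array([418.8,-311.2,83])-t; print(d,tool(d,e),tool(d,e)/5)
b,q=snap('scene','scene6')
E
```

```text
7.45 [ 333.79850213 -322.64474156   79.77747634] [ 179.76128533  -10.21552841 -170.18298546] [ 38.58227937  50.98228575  -5.37677552 110.56125484  24.18418463
  28.23359349 112.39323112]
[85.00149787 11.44474156  3.22252366] [-83.77799807  -3.13920402 -18.38515288] [-16.75559961  -0.6278408   -3.67703058]
```

Call:
{"fn": "arm_command", "kwargs": {
  "motion": [
    {"fingers":-1,"linear":[0,0,0],"rot":[0,0,0]},
    {"fingers":-1,"linear":[0,0,0],"rot":[0,0,0]},
    {"fingers":-1,"linear":[0,0,0],"rot":[0,0,0]}
  ]
}}

```text
t: 7.75
tcp_pos: [334.9, -324.9, 84.6]
eef_rot: [-179.9, -9.9, -170.4]
ft_force: [-0.5, -0.0, -1.7]
width: 0.218
finger_force: 70.0
```

```bash
python3 - <<'E'
from h import *
s=ctrl.observe(); t=s['tcp_pos'];e=s['eef_rot'];print(s['t'],t,e,s['qpos'])
d=np.array([418.8,-311.2,83])-t; print(d,tool(d,e),tool(d,e)/5)
E
```

```text
7.75 [ 334.85541585 -324.91225825   84.58418738] [-179.91262766   -9.94227899 -170.3643949 ] [ 38.76863426  50.43150883  -5.47161132 110.39950066  24.1001655
  28.53304521 112.50769561]
[83.94458415 13.71225825 -1.58418738] [-84.05166153  -0.55197067 -13.12411545] [-16.81033231  -0.11039413  -2.62482309]
```

Call:
{"fn": "arm_command", "kwargs": {
  "motion": [
    {"fingers":-1,"linear":[-16.8,-0.1,-2.9],"rot":[0,0,0]},
    {"fingers":-1,"linear":[-16.8,-0.1,-2.9],"rot":[0,0,0]},
    {"fingers":-1,"linear":[-16.8,-0.1,-2.9],"rot":[0,0,0]},
    {"fingers":-1,"linear":[-16.8,-0.1,-2.9],"rot":[0,0,0]},
    {"fingers":-1,"linear":[-10,-0.1,-1.8],"rot":[0,0,0]}
  ]
}}

```text
t: 8.17
tcp_pos: [413.6, -311.6, 84.0]
eef_rot: [-180.0, -9.9, -170.3]
ft_force: [0.7, -0.7, -2.6]
width: 0.217
finger_force: 70.0
```

Call:
{"fn": "arm_command", "kwargs": {
  "motion": [
    {"fingers":-1,"linear":[-3.4,0,-0.6],"rot":[0,0,0]},
    {"fingers":-1,"linear":[-3.4,0,-0.6],"rot":[0,0,0]},
    {"fingers":-1,"linear":[0,0,0],"rot":[0,0,0]},
    {"fingers":-1,"linear":[0,0,0],"rot":[0,0,0]},
    {"fingers":-1,"linear":[0,0,0],"rot":[0,0,0]}
  ]
}}

```text
t: 8.58
tcp_pos: [417.9, -311.2, 83.1]
eef_rot: [-180.0, -10.0, -170.4]
ft_force: [0.5, 0.0, -1.7]
width: 0.217
finger_force: 70.0
```

```bash
python3 - <<'E'
from h import *
s=ctrl.observe(); t=s['tcp_pos'];e=s['eef_rot'];print(s['t'],t,e,s['qpos'],s['ft_force'])
d=np.array([418.8,-311.2,83])-t; print(d,tool(d,e))
snap('wrist','w7');snap('top','top7');snap('scene','scene7')
for n in('top7','scene7','w7'):
    im=cv2.imread(f'pics/{n}.png').astype(int)
    pp=optics.camera_params(n[:-1] if n[0]!='w' else 'wrist')
    print(n,proj(pp,[495.7,-298.4,56]))
E
```

```text
8.5833 [ 417.8635022  -311.15340985   83.10154208] [-179.99178188  -10.04669505 -170.38869765] [ 33.67935594  53.39443125  -7.85657617  98.0481183   20.28004604
  38.61406259 111.1687329 ] [ 0.54258631  0.00857346 -1.65701009]
[ 0.9364978  -0.04659015 -0.10154208] [-0.91924805 -0.20230545 -0.05970841]
top7 [422.6152731  221.43220793]
scene7 [400.66704727 176.266712  ]
w7 [316.87761229 422.97479308]
```

Call:
{"fn": "arm_command", "kwargs": {
  "motion": [
    {"fingers":-1,"linear":[-1.5,0,-0.3],"rot":[0,0,0]},
    {"fingers":-1,"linear":[1.2,0,-6.9],"rot":[0,0,0]},
    {"fingers":-1,"linear":[1.2,0,-6.9],"rot":[0,0,0]},
    {"fingers":-1,"linear":[0.35,0,-2],"rot":[0,0,0]},
    {"fingers":-1,"linear":[0.35,0,-2],"rot":[0,0,0]}
  ]
}}

```text
t: 9.15
tcp_pos: [420.1, -310.7, 101.7]
eef_rot: [-180.0, -10.0, -170.4]
ft_force: [0.1, 0.3, -2.7]
width: 0.219
finger_force: 70.0
```

Call:
{"fn": "arm_command", "kwargs": {
  "motion": [
    {"fingers":-1,"linear":[0.35,0,-2],"rot":[0,0,0]},
    {"fingers":-1,"linear":[0.35,0,-2],"rot":[0,0,0]},
    {"fingers":-1,"linear":[0.35,0,-2],"rot":[0,0,0]},
    {"fingers":-1,"linear":[0.35,0,-2],"rot":[0,0,0]},
    {"fingers":-1,"linear":[0.35,0,-2],"rot":[0,0,0]}
  ]
}}

```text
t: 9.57
tcp_pos: [420.0, -310.6, 111.3]
eef_rot: [180.0, -10.0, -170.4]
ft_force: [0.2, 0.1, -2.5]
width: 0.222
finger_force: 70.0
```

Call:
{"fn": "arm_command", "kwargs": {
  "motion": [
    {"fingers":-1,"linear":[0.7,0,-4],"rot":[0,0,0]},
    {"fingers":-1,"linear":[1,0,-6],"rot":[0,0,0]},
    {"fingers":-1,"linear":[1,0,-6],"rot":[0,0,0]},
    {"fingers":-1,"linear":[0.7,0,-4],"rot":[0,0,0]},
    {"fingers":-1,"linear":[0,0,0],"rot":[0,0,0]}
  ]
}}

```text
t: 9.98
tcp_pos: [420.4, -310.8, 132.4]
eef_rot: [-179.9, -10.0, -170.4]
ft_force: [-0.4, 0.7, -2.1]
width: 0.218
finger_force: 70.0
```

Call:
{"fn": "arm_command", "kwargs": {
  "motion": [
    {"fingers":-1,"linear":[1.7,0,-9.8],"rot":[0,0,0]},
    {"fingers":-1,"linear":[2.6,0,-14.8],"rot":[0,0,0]},
    {"fingers":-1,"linear":[2.6,0,-14.8],"rot":[0,0,0]},
    {"fingers":-1,"linear":[1.7,0,-9.8],"rot":[0,0,0]},
    {"fingers":-1,"linear":[0,0,0],"rot":[0,0,0]}
  ]
}}

```text
t: 10.4
tcp_pos: [420.8, -310.9, 183.3]
eef_rot: [-179.9, -9.9, -170.4]
ft_force: [0.1, 0.3, -1.6]
width: 0.224
finger_force: 70.0
```

```bash
python3 - <<'E'
from h import *
s=ctrl.observe(); t=s['tcp_pos'];e=s['eef_rot'];print(s['t'],t,e,s['qpos'],s['ft_force'])
c=np.radians(e[2]-180); seat=[t[0]+78*np.cos(c),t[1]+78*np.sin(c),t[2]-62.8+18]
for n in('top','scene','wrist'):
    a,pp=snap(n,n+'8'); u,v=proj(pp,seat); im=a.astype(int); print(n,u,v)
    m=((im[:,:,0]-im[:,:,2]>22)*255).astype(np.uint8); k=np.zeros_like(m); x0,y0=int(u)-40,int(v)-40
    k[max(0,y0):y0+80,x0:x0+80]=m[max(0,y0):y0+80,x0:x0+80]
    for c in cv2.findContours(k,0,1)[0]:
        if cv2.contourArea(c)>30: print(cv2.contourArea(c),cv2.boundingRect(c))
b=[cv2.imread(f'pics/{n}8.png') for n in('scene','wrist')]
u,v=proj(optics.camera_params('scene'),seat).astype(int)
t=cv2.imread('pics/top8.png'); uu,vv=proj(optics.camera_params('top'),seat).astype(int)
g=lambda i,u,v:cv2.resize(i[max(0,v-50):v+50,u-66:u+67],(400,300),interpolation=cv2.INTER_CUBIC)
cv2.imwrite('pics/v8.png',np.vstack([np.hstack([g(b[0],u,v),g(t,uu,vv)]),np.hstack([cv2.resize(b[1],(400,300)),cv2.resize(b[0],(400,300))])]))
E
```

```text
10.4 [ 420.7840663  -310.86176027  183.25626682] [-179.90252853   -9.91431562 -170.37364979] [ 34.91651458  44.52982554 -10.53188521  93.6250322   17.07992552
  51.65857017 114.75837925] [ 0.05883262  0.28266155 -1.63668576]
top 429.01104100199905 216.19437182192655
243.5 (419, 206, 18, 22)
1375.0 (389, 176, 61, 29)
scene 402.3943913673883 155.86848999212012
3005.5 (362, 115, 52, 74)
wrist 317.1855298524548 400.73701780141295
1885.5 (285, 360, 68, 32)
```

```bash
python3 - <<'E'
from h import *
s=ctrl.observe(); t=s['tcp_pos'];e=s['eef_rot'];c=np.radians(e[2]-180)
def loc(w): d=w[:2]-t[:2]; return (np.array([d[0]*np.cos(c)+d[1]*np.sin(c),-d[0]*np.sin(c)+d[1]*np.cos(c)])+[2,0]).round(1)
q=optics.camera_params('wrist'); zt=t[2]-62.8+18
im=cv2.imread('pics/wrist8.png').astype(int); m=im[:,:,2]-im[:,:,0]>22
for u in range(288,354,8):
    v=np.where(m[355:395,u])[0]; 
    if len(v): print(u,355+v[0],loc(ray(q,u,355+v[0],zt)))
p=optics.camera_params('top'); print('top',loc(ray(p,427.5,216.5,zt)))
E
```

```text
288 355 [ 54.8 -16.1]
296 355 [ 54.8 -11.8]
304 355 [54.8 -7.5]
312 355 [54.8 -3.2]
320 355 [54.8  1.1]
328 355 [54.8  5.5]
336 355 [54.8  9.8]
344 355 [54.8 14.1]
352 357 [56.  18.4]
top [80.4  3.3]
```

View pics/v8.png

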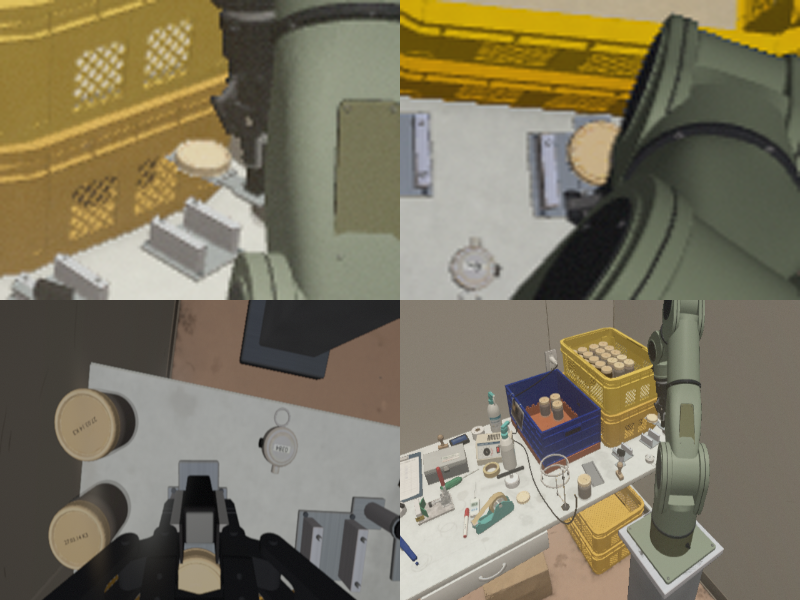

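The cap rides level on the blade (scene crop, (205,155)) and the stand is empty. In the wrist view the cap's near edge is around row 330. Now I'll get the cap's exact position on the blade.

```bash
cat > capl.py <<'E'
from fit import *
def capl(img):
    s=ctrl.observe(); t=s['tcp_pos'];e=s['eef_rot'];c=np.radians(e[2]-180)
    def loc(w): d=w[:2]-t[:2]; return (np.array([d[0]*np.cos(c)+d[1]*np.sin(c),-d[0]*np.sin(c)+d[1]*np.cos(c)])+[2,0])
    q=optics.camera_params('wrist'); zt=t[2]-62.8+18
    im=cv2.imread(img).astype(int); m=im[:,:,2]-im[:,:,0]>22; P=[]
    for u in range(292,350,4):
        v=np.where(m[300:395,u])[0]
        if len(v): P.append(loc(ray(q,u,300+v[0],zt)))
    P=np.array(P); print(P.round(1).tolist())
    f=lambda a:np.hypot(*(P-a).T)-31.5
    r=least_squares(f,[80,0],loss='soft_l1'); print('cap on lifter',r.x,np.abs(r.fun).max())
E
python3 -c "
from capl import *
capl('pics/wrist8.png')"
```

```text
[[50.2, -13.9], [42.1, -11.7], [41.6, -9.5], [41.6, -7.4], [41.0, -5.3], [41.0, -3.1], [41.0, -1.0], [41.0, 1.1], [41.6, 3.3], [42.1, 5.4], [42.7, 7.6], [43.9, 9.7], [45.0, 11.8], [46.2, 14.0], [53.1, 16.2]]
cap on lifter [72.58657324 -3.31192847] 6.697660456056795
```

```bash
sed -i "s/zt=t\[2\]-62.8+18/zt=t[2]-62.8+4/; s/range(292,350,4)/range(298,344,3)/" capl.py; python3 -c "
from capl import *
capl('pics/wrist8.png')
p=optics.camera_params('wrist');print(RT(p)[0].T@-RT(p)[1])"
```

```text
[[49.8, -11.5], [49.2, -9.7], [49.2, -8.0], [48.6, -6.3], [48.6, -4.5], [48.6, -2.8], [48.6, -1.1], [48.6, 0.6], [49.2, 2.4], [49.2, 4.1], [49.8, 5.8], [50.4, 7.5], [51.0, 9.3], [51.7, 11.0], [52.9, 12.8], [53.5, 14.5]]
cap on lifter [80.03436699 -2.8668534 ] 0.21221749030947734
[ 362.3195451  -320.08316255  316.30437817]
```

```bash
cat > prof.py <<'E'
from h import *
import pickle
def prof(im,p,pose,pts):  # pts (N,M,3) nest frame -> mean over M of gray
    c,s=np.cos(np.radians(pose[2])),np.sin(np.radians(pose[2])); R,t=RT(p)
    W=np.stack([pose[0]+c*pts[...,0]-s*pts[...,1],pose[1]+s*pts[...,0]+c*pts[...,1],pts[...,2]],-1)
    q=W@R.T+t; u=(p['fx']*q[...,0]/q[...,2]+p['cx']).astype(np.float32); v=(p['fy']*q[...,1]/q[...,2]+p['cy']).astype(np.float32)
    return cv2.remap(im,u,v,cv2.INTER_LINEAR).astype(float).mean(1)
def lat(im,p,pose,xs,z): 
    ys=np.arange(-50,51,1.); g=np.array([[(x,y,z) for x in xs] for y in ys]); return ys,prof(im,p,pose,g)
def lon(im,p,pose,ys,z):
    xs=np.arange(-56,57,1.); g=np.array([[(x,y,z) for y in ys] for x in xs]); return xs,prof(im,p,pose,g)
E
python3 - <<'E'
from prof import *
pw2=pickle.load(open('w2.pkl','rb')); pw8=optics.camera_params('wrist'); pickle.dump(pw8,open('w8.pkl','wb'))
np.set_printoptions(linewidth=240)
for n,p in(('w2',pw2),('wrist8',pw8),('top1',optics.camera_params('top'))):
    im=cv2.imread(f'pics/{n}.png',0); pose=(493,-109,7.8)
    print(n,proj(p,[493,-109,36]))
    for xs in((-20,-15,-10),(10,15,20)):
        y,g=lat(im,p,pose,xs,36); print('lat',xs[0]); print(' '.join(f'{int(a)}:{int(b)}' for a,b in zip(y,g) if 15<=abs(a)<=44))
    for ys in((-33,-30,-27),(27,30,33)):
        x,g=lon(im,p,pose,ys,36); print('lon',ys[0]); print(' '.join(f'{int(a)}:{int(b)}' for a,b in zip(x,g) if abs(a)>20 and abs(a)<50))
E
```

```text
w2 [354.93414489 233.20676424]
lat -20
-44:155 -43:154 -42:148 -41:138 -40:126 -39:118 -38:115 -37:119 -36:128 -35:138 -34:145 -33:149 -32:148 -31:146 -30:143 -29:141 -28:142 -27:143 -26:144 -25:144 -24:142 -23:135 -22:125 -21:118 -20:116 -19:115 -18:114 -17:114 -16:115 -15:115 15:113 16:113 17:114 18:114 19:111 20:104 21:93 22:86 23:94 24:114 25:133 26:144 27:148 28:147 29:145 30:144 31:142 32:142 33:143 34:144 35:144 36:140 37:133 38:129 39:132 40:142 41:150 42:155 43:156 44:156
lat 10
-44:155 -43:153 -42:147 -41:139 -40:129 -39:120 -38:115 -37:119 -36:127 -35:136 -34:144 -33:147 -32:148 -31:148 -30:147 -29:145 -28:145 -27:145 -26:145 -25:144 -24:140 -23:134 -22:126 -21:118 -20:115 -19:113 -18:113 -17:114 -16:113 -15:114 15:112 16:113 17:114 18:113 19:109 20:102 21:94 22:92 23:100 24:116 25:132 26:142 27:147 28:148 29:147 30:146 31:145 32:145 33:145 34:145 35:143 36:139 37:134 38:131 39:134 40:141 41:148 42:152 43:154 44:154
lon -33
-49:84 -48:85 -47:86 -46:85 -45:82 -44:78 -43:76 -42:76 -41:76 -40:76 -39:76 -38:79 -37:94 -36:116 -35:135 -34:145 -33:148 -32:148 -31:148 -30:148 -29:
[... 3554 characters left out ...]
54 -27:147 -26:139 -25:132 -24:129 -23:129 -22:128 -21:134 21:162 22:162 23:162 24:162 25:162 26:162 27:152 28:143 29:132 30:133 31:138 32:142 33:148 34:153 35:158 36:162 37:164 38:166 39:167 40:159 41:151 42:142 43:149 44:157 45:166 46:168 47:168 48:168 49:168
lon 27
-49:175 -48:162 -47:144 -46:127 -45:119 -44:117 -43:116 -42:114 -41:111 -40:109 -39:105 -38:98 -37:92 -36:90 -35:117 -34:143 -33:168 -32:166 -31:164 -30:161 -29:159 -28:156 -27:154 -26:150 -25:145 -24:140 -23:139 -22:142 -21:145 21:164 22:164 23:163 24:163 25:157 26:151 27:146 28:141 29:137 30:132 31:131 32:132 33:133 34:137 35:146 36:154 37:162 38:165 39:169 40:172 41:162 42:150 43:139 44:145 45:157 46:169 47:174 48:175 49:175
```

Cap sits at (80, −2.9) mm on the lifter, and nest refined to about (495, −110), yaw 7.6°. I'll carry it over with a gentle ramp.

Call:
{"fn": "arm_command", "kwargs": {
  "motion": [
    {"fingers":-1,"linear":[-0.6,4,-0.1],"rot":[0,0,0]},
    {"fingers":-1,"linear":[-1.5,10,-0.26],"rot":[0,0,0]},
    {"fingers":-1,"linear":[-2.4,16,-0.42],"rot":[0,0,0]},
    {"fingers":-1,"linear":[-3,20,-0.52],"rot":[0,0,0]},
    {"fingers":-1,"linear":[-3,20,-0.52],"rot":[0,0,0]}
  ]
}}

```text
t: 10.97
tcp_pos: [418.7, -238.1, 180.9]
eef_rot: [180.0, -10.1, -170.3]
ft_force: [0.7, 0.0, -2.6]
width: 0.22
finger_force: 70.0
```

Call:
{"fn": "arm_command", "kwargs": {
  "motion": [
    {"fingers":-1,"linear":[-3,20,-0.52],"rot":[0,0,0]},
    {"fingers":-1,"linear":[-3,20,-0.52],"rot":[0,0,0]},
    {"fingers":-1,"linear":[-3,20,-0.52],"rot":[0,0,0]},
    {"fingers":-1,"linear":[-3,20,-0.52],"rot":[0,0,0]},
    {"fingers":-1,"linear":[-2.4,16,-0.42],"rot":[0,0,0]}
  ]
}}

```text
t: 11.38
tcp_pos: [416.9, -140.3, 181.1]
eef_rot: [180.0, -10.1, -170.3]
ft_force: [0.2, 0.1, -2.3]
width: 0.215
finger_force: 70.0
```

Call:
{"fn": "arm_command", "kwargs": {
  "motion": [
    {"fingers":-1,"linear":[-1.8,12,-0.3],"rot":[0,0,0]},
    {"fingers":-1,"linear":[-1,7,-0.2],"rot":[0,0,0]},
    {"fingers":-1,"linear":[-0.6,4,-0.1],"rot":[-0.002,0,0.012]},
    {"fingers":-1,"linear":[-0.1,1,0],"rot":[-0.002,0,0.012]},
    {"fingers":-1,"linear":[0,0,0],"rot":[-0.002,0,0.011]}
  ]
}}

```text
t: 11.8
tcp_pos: [416.8, -118.8, 181.2]
eef_rot: [-180.0, -10.0, -172.5]
ft_force: [-0.2, -0.0, -3.0]
width: 0.221
finger_force: 70.0
```

Call:
{"fn": "arm_command", "kwargs": {
  "motion": [
    {"fingers":-1,"linear":[0,0,0],"rot":[0,0,0]},
    {"fingers":-1,"linear":[0,0,0],"rot":[0,0,0]},
    {"fingers":-1,"linear":[0,0,0],"rot":[0,0,0]}
  ]
}}

```text
t: 12.05
tcp_pos: [416.8, -118.8, 181.2]
eef_rot: [-180.0, -10.0, -172.4]
ft_force: [0.4, 0.2, -1.6]
width: 0.217
finger_force: 70.0
```

```bash
python3 - <<'E'
from capl import *
s=ctrl.observe(); t=s['tcp_pos'];e=s['eef_rot'];print(s['t'],t,e,s['qpos'],s['width'])
d=np.array([417.5,-118.8,t[2]])-t; print(d,tool(d,e))
snap('wrist','w9'); capl('pics/w9.png')
snap('top','top9')
E
```

```text
12.05 [ 416.77638652 -118.82827921  181.2272379 ] [-179.98570017  -10.03305071 -172.42590404] [ 15.20007911  39.4262197   -9.66504826 109.61405451  13.05995328
  41.89034236  94.22028047] 0.21734819653038967
[0.72361348 0.02827921 0.        ] [-0.71000119 -0.06737709 -0.12559789]
[[49.8, -11.5], [49.2, -9.8], [49.2, -8.0], [48.6, -6.3], [48.6, -4.6], [48.6, -2.9], [48.6, -1.1], [48.6, 0.6], [48.6, 2.3], [49.2, 4.1], [49.8, 5.8], [50.4, 7.5], [51.0, 9.2], [51.7, 11.0], [52.9, 12.7], [53.5, 14.5]]
cap on lifter [80.00348817 -2.86794542] 0.35958461368189987
```

Call:
{"fn": "arm_command", "kwargs": {
  "motion": [
    {"fingers":-1,"linear":[-1.4,0,3.9],"rot":[0,0,0]},
    {"fingers":-1,"linear":[-1.7,0,9.8],"rot":[0,0,0]},
    {"fingers":-1,"linear":[-2.6,0,14.8],"rot":[0,0,0]},
    {"fingers":-1,"linear":[-3,0,17.1],"rot":[0,0,0]},
    {"fingers":-1,"linear":[-2.4,0,13.8],"rot":[0,0,0]}
  ]
}}

```text
t: 12.57
tcp_pos: [417.4, -118.3, 119.7]
eef_rot: [-180.0, -10.0, -172.4]
ft_force: [1.4, -0.4, -2.2]
width: 0.22
finger_force: 70.0
```

Call:
{"fn": "arm_command", "kwargs": {
  "motion": [
    {"fingers":-1,"linear":[-1.4,0,7.9],"rot":[0,0,0]},
    {"fingers":-1,"linear":[-0.9,0,4.9],"rot":[0,0,0]},
    {"fingers":-1,"linear":[-0.35,0,2],"rot":[0,0,0]},
    {"fingers":-1,"linear":[0,0,0],"rot":[0,0,0]},
    {"fingers":-1,"linear":[0,0,0],"rot":[0,0,0]}
  ]
}}

```text
t: 12.98
tcp_pos: [417.7, -118.4, 106.3]
eef_rot: [-180.0, -10.0, -172.4]
ft_force: [-0.2, 0.4, -2.7]
width: 0.218
finger_force: 70.0
```

```bash
python3 - <<'E'
from capl import *
s=ctrl.observe(); t=s['tcp_pos'];e=s['eef_rot'];print(s['t'],t,e,s['ft_force'],s['qpos'])
d=np.array([417.5,-118.8,t[2]])-t; print(d,tool(d,e))
im,p=snap('wrist','w10'); capl('pics/w10.png')
pickle=__import__('pickle'); pickle.dump(p,open('w10.pkl','wb'))
from prof import *
g=cv2.cvtColor(im,cv2.COLOR_RGB2GRAY); pose=(495,-110,7.6)
print(proj(p,[495,-110,36]))
for ys in((-33,-30,-27),(27,30,33)):
    x,v=lon(g,p,pose,ys,36); print('lon',ys[0],' '.join(f'{int(a)}:{int(b)}' for a,b in zip(x,v) if a<-15))
for xs in((-36,-34),(-31,-29)):
    y,v=lat(g,p,pose,xs,36); print('lat',xs,' '.join(f'{int(a)}:{int(b)}' for a,b in zip(y,v) if 15<=abs(a)<=44))
E
```

```text
12.9833 [ 417.67410409 -118.37295709  106.25254073] [-179.97907159   -9.99245146 -172.38927395] [-0.21863312  0.40070736 -2.70686701] [ 13.53610828  47.37825632  -7.04282072 113.11621479  15.83687059
  30.35031701  91.50528462]
[-0.17410409 -0.42704291  0.        ] [ 0.22565302 -0.40020776  0.03990425]
[[49.9, -11.5], [49.3, -9.8], [49.3, -8.1], [48.7, -6.3], [48.7, -4.6], [48.7, -2.9], [48.7, -1.2], [48.7, 0.6], [49.3, 2.3], [49.3, 4.0], [49.9, 5.8], [50.5, 7.5], [51.1, 9.2], [51.7, 11.0], [53.0, 12.7], [53.6, 14.4]]
cap on lifter [80.13208325 -2.91612883] 0.21273375406667228
[314.93479204 368.64225047]
lon -33 -56:63 -55:62 -54:55 -53:52 -52:51 -51:50 -50:49 -49:48 -48:48 -47:47 -46:47 -45:45 -44:44 -43:43 -42:42 -41:42 -40:41 -39:41 -38:43 -37:42 -36:40 -35:37 -34:36 -33:35 -32:35 -31:35 -30:33 -29:33 -28:32 -27:31 -26:30 -25:30 -24:30 -23:29 -22:29 -21:27 -20:27 -19:25 -18:24 -17:24 -16:26
lon 27 -56:41 -55:42 -54:35 -53:36 -52:36 -51:39 -50:42 -49:44 -48:46 -47:49 -46:56 -45:56 -44:35 -43:18 -42:15 -41:15 -40:16 -39:18 -38:19 -37:18 -36:16 -35:15 -34:16 -33:16 -32:15 -31:15 -30:
[... 210 characters left out ...]
:40 -30:39 -29:36 -28:33 -27:32 -26:32 -25:28 -24:29 -23:26 -22:24 -21:25 -20:21 -19:20 -18:18 -17:27 -16:32 -15:31 15:75 16:34 17:13 18:10 19:24 20:30 21:30 22:17 23:13 24:14 25:15 26:15 27:16 28:13 29:15 30:16 31:14 32:16 33:16 34:20 35:20 36:20 37:19 38:19 39:15 40:16 41:15 42:15 43:17 44:15
lat (-31, -29) -44:51 -43:50 -42:49 -41:49 -40:48 -39:46 -38:45 -37:43 -36:42 -35:41 -34:39 -33:39 -32:37 -31:35 -30:34 -29:32 -28:30 -27:29 -26:27 -25:26 -24:25 -23:23 -22:23 -21:22 -20:19 -19:17 -18:17 -17:25 -16:31 -15:33 15:82 16:60 17:30 18:11 19:27 20:30 21:28 22:13 23:10 24:12 25:14 26:15 27:16 28:16 29:15 30:15 31:16 32:16 33:16 34:15 35:14 36:15 37:15 38:16 39:14 40:15 41:15 42:15 43:16 44:16
```

Call:
{"fn": "arm_command", "kwargs": {
  "motion": [
    {"fingers":-1,"linear":[-0.35,-0.4,2],"rot":[0,0,0]},
    {"fingers":-1,"linear":[-0.35,0,2],"rot":[0,0,0]},
    {"fingers":-1,"linear":[-0.35,0,2],"rot":[0,0,0]},
    {"fingers":-1,"linear":[-0.35,0,2],"rot":[0,0,0]},
    {"fingers":-1,"linear":[0,0,0],"rot":[0,0,0]}
  ]
}}

```text
t: 13.45
tcp_pos: [417.4, -118.7, 97.3]
eef_rot: [-180.0, -10.1, -172.4]
ft_force: [-0.8, -0.0, -1.3]
width: 0.216
finger_force: 70.0
```

Call:
{"fn": "arm_command", "kwargs": {
  "motion": [
    {"fingers":-1,"linear":[-0.35,0,2],"rot":[0,0,0]},
    {"fingers":-1,"linear":[-0.35,0,2],"rot":[0,0,0]},
    {"fingers":-1,"linear":[-0.35,0,2],"rot":[0,0,0]},
    {"fingers":-1,"linear":[0,0,0],"rot":[0,0,0]},
    {"fingers":-1,"linear":[0,0,0],"rot":[0,0,0]}
  ]
}}

```text
t: 13.87
tcp_pos: [417.4, -118.8, 91.5]
eef_rot: [-180.0, -10.0, -172.4]
ft_force: [-0.3, -0.3, -2.7]
width: 0.221
finger_force: 70.1
```

```bash
cat > capn.py <<'E'
from fit import *
def capn(img,p,z=36):
    im=cv2.imread(img).astype(int); m=im[:,:,2]-im[:,:,0]>22; P=[]
    for u in range(298,344,3):
        v=np.where(m[300:398,u])[0]
        if len(v): P.append(ray(p,u,300+v[0],z)[:2])
    P=np.array(P); f=lambda a:np.hypot(*(P-a).T)-31.5
    r=least_squares(f,[495,-110],loss='soft_l1'); print('cap world',r.x.round(1),np.abs(r.fun).max().round(2))
E
python3 - <<'E'
from capn import *
s=ctrl.observe(); print(s['t'],s['tcp_pos'],s['eef_rot'],s['ft_force'])
im,p=snap('wrist','w11')
for z in(34,36,40,42): print(z);capn('pics/w11.png',p,z)
E
```

```text
13.8667 [ 417.40548574 -118.75044782   91.49901208] [-179.99109488  -10.04394138 -172.38749497] [-0.27565121 -0.33548531 -2.73896098]
34
cap world [ 496.3 -111.1] 0.21
36
cap world [ 495.2 -111.3] 0.22
40
cap world [ 493.1 -111.6] 0.22
42
cap world [ 492.  -111.8] 0.23
```

Call:
{"fn": "arm_command", "kwargs": {
  "motion": [
    {"fingers":-1,"linear":[-0.4,0,2.5],"rot":[0,0,0]},
    {"fingers":-1,"linear":[-0.4,0,2.5],"rot":[0,0,0]},
    {"fingers":-1,"linear":[0,0,0],"rot":[0,0,0]},
    {"fingers":-1,"linear":[3.9,0,0.7],"rot":[0,0,0]},
    {"fingers":-1,"linear":[5.9,0,1],"rot":[0,0,0]}
  ]
}}

```text
t: 14.33
tcp_pos: [407.4, -120.1, 86.5]
eef_rot: [-180.0, -10.0, -172.4]
ft_force: [-0.0, 0.5, -1.9]
width: 0.22
finger_force: 70.1
```

```bash
python3 - <<'E'
from capn import *
s=ctrl.observe(); print(s['t'],s['tcp_pos'],s['eef_rot'],s['ft_force'],s['qpos'])
im,p=snap('wrist','w12'); capn('pics/w12.png',p)
E
```

```text
14.3333 [ 407.37602403 -120.05504487   86.53544326] [-179.9908762   -10.01090595 -172.37747389] [-0.02822859  0.54549636 -1.86310011] [ 13.27671783  49.28636578  -5.82861852 115.59408343  16.89606752
  25.88641875  90.82092298]
cap world [ 494.6 -111.4] 0.34
```

Call:
{"fn": "arm_command", "kwargs": {
  "motion": [
    {"fingers":-1,"linear":[7.9,0,1.4],"rot":[0,0,0]},
    {"fingers":-1,"linear":[7.9,0,1.4],"rot":[0,0,0]},
    {"fingers":-1,"linear":[7.9,0,1.4],"rot":[0,0,0]},
    {"fingers":-1,"linear":[7.9,0,1.4],"rot":[0,0,0]},
    {"fingers":-1,"linear":[7.9,0,1.4],"rot":[0,0,0]}
  ]
}}

```text
t: 14.8
tcp_pos: [367.1, -125.5, 86.7]
eef_rot: [-180.0, -10.0, -172.4]
ft_force: [1.0, -0.5, -2.5]
width: 0.22
finger_force: 70.1
```

Call:
{"fn": "arm_command", "kwargs": {
  "motion": [
    {"fingers":-1,"linear":[7.9,0,1.4],"rot":[0,0,0]},
    {"fingers":-1,"linear":[7.9,0,1.4],"rot":[0,0,0]},
    {"fingers":-1,"linear":[7.9,0,1.4],"rot":[0,0,0]},
    {"fingers":-1,"linear":[7.9,0,1.4],"rot":[0,0,0]},
    {"fingers":-1,"linear":[0,0,0],"rot":[0,0,0]}
  ]
}}

```text
t: 15.22
tcp_pos: [334.5, -129.8, 86.8]
eef_rot: [-180.0, -10.1, -172.4]
ft_force: [0.2, 0.9, -1.6]
width: 0.218
finger_force: 70.1
```

```bash
python3 - <<'E'
from capn import *
s=ctrl.observe(); print(s['t'],s['tcp_pos'],s['eef_rot'],s['ft_force'],s['qpos'])
im,p=snap('wrist','w13'); im,p=snap('top','top13')
cc=np.array(im).astype(int); m=((cc[:,:,0]-cc[:,:,2]>22)*255).astype(np.uint8)
u,v=proj(p,[494.6,-111,50]).astype(int);print(u,v); k=np.zeros_like(m);k[v-18:v+18,u-20:u+20]=m[v-18:v+18,u-20:u+20]
for c in cv2.findContours(k,0,1)[0]:
    if cv2.contourArea(c)<40: continue
    W=np.array([ray(p,*pt[0],50)[:2] for pt in c]); f=lambda a:np.hypot(*(W-a[:2]).T)-a[2]
    r=least_squares(f,[*W.mean(0),31],loss='soft_l1'); print(cv2.contourArea(c),cv2.boundingRect(c),r.x.round(1),np.abs(r.fun).max().round(1))
E
```

```text
15.2167 [ 334.52462335 -129.82575344   86.80135844] [-179.99463498  -10.10749514 -172.42295542] [ 0.24224398  0.85106669 -1.62924551] [ 14.05459779  47.89554304  -1.52512687 128.86041476  20.29823867
  13.55166434  90.35124261]
361 215
```

Call:
{"fn": "arm_command", "kwargs": {
  "motion": [
    {"fingers":-1,"linear":[4.8,0,-27.1],"rot":[0,0,0]},
    {"fingers":-1,"linear":[4.8,0,-27.1],"rot":[0,0,0]},
    {"fingers":-1,"linear":[4.8,0,-27.1],"rot":[0,0,0]},
    {"fingers":-1,"linear":[4.8,0,-27.1],"rot":[0,0,0]},
    {"fingers":-1,"linear":[0,0,0],"rot":[-0.0155,0,0.0873]}
  ]
}}

```text
t: 15.73
tcp_pos: [337.2, -129.5, 200.3]
eef_rot: [-179.9, -9.7, -177.3]
ft_force: [-0.5, 0.5, -3.5]
width: 0.22
finger_force: 70.2
```

Call:
{"fn": "arm_command", "kwargs": {
  "motion": [
    {"fingers":-1,"linear":[0,0,0],"rot":[-0.0155,0,0.0873]},
    {"fingers":-1,"linear":[0,0,0],"rot":[-0.0155,0,0.0873]},
    {"fingers":-1,"linear":[-7,30,-1.24],"rot":[0,0,0]},
    {"fingers":-1,"linear":[-7,30,-1.24],"rot":[0,0,0]},
    {"fingers":-1,"linear":[-7,30,-1.24],"rot":[0,0,0]}
  ]
}}

```text
t: 16.15
tcp_pos: [369.6, -41.9, 196.8]
eef_rot: [180.0, -10.0, 172.3]
ft_force: [0.9, -1.2, -2.0]
width: 0.219
finger_force: 70.1
```

Call:
{"fn": "arm_command", "kwargs": {
  "motion": [
    {"fingers":-1,"linear":[-7,30,-1.24],"rot":[0,0,0]},
    {"fingers":-1,"linear":[-7,30,-1.24],"rot":[0,0,0]},
    {"fingers":-1,"linear":[-7,30,-1.24],"rot":[0,0,0]},
    {"fingers":-1,"linear":[-7,30,-1.24],"rot":[0,0,0]},
    {"fingers":-1,"linear":[-7,30,-1.24],"rot":[0,0,0]}
  ]
}}

```text
t: 16.57
tcp_pos: [424.6, 102.6, 196.9]
eef_rot: [180.0, -10.0, 172.4]
ft_force: [0.8, -1.0, -2.1]
width: 0.222
finger_force: 70.1
```

Call:
{"fn": "arm_command", "kwargs": {
  "motion": [
    {"fingers":-1,"linear":[0,0,0],"rot":[0,0,0]},
    {"fingers":-1,"linear":[0,0,0],"rot":[0,0,0]},
    {"fingers":-1,"linear":[0,0,0],"rot":[0,0,0]}
  ]
}}

```text
t: 16.82
tcp_pos: [424.1, 100.5, 196.7]
eef_rot: [-180.0, -10.0, 172.4]
ft_force: [-0.1, -0.8, -2.1]
width: 0.217
finger_force: 70.0
```

```bash
python3 - <<'E'
from capn import *
from prof import *
s=ctrl.observe();t=s['tcp_pos'];e=s['eef_rot']; print(s['t'],t,e,s['ft_force'],s['qpos'])
for z in (t[2],85,67.84): d=np.array([422.9,100.6,z])-t; print(d,tool(d,e))
im,p=snap('wrist','w14'); pt=optics.camera_params('top'); it,_=snap('top','top14')
for n,a,p in(('top',it,pt),('w',im,p)):
    cc=a.astype(int); m=((cc[:,:,0]-cc[:,:,2]>22)*255).astype(np.uint8)
    u,v=proj(p,[494.6,-111,50]).astype(int);R=20 if n=='top' else 70;print(n,u,v); k=np.zeros_like(m);k[v-R:v+R,max(u-R,0):u+R]=m[v-R:v+R,max(0,u-R):u+R]
    for c in cv2.findContours(k,0,1)[0]:
        if cv2.contourArea(c)<40: continue
        W=np.array([ray(p,*q[0],50)[:2] for q in c]); f=lambda a:np.hypot(*(W-a[:2]).T)-a[2]
        r=least_squares(f,[*W.mean(0),31],loss='soft_l1'); print(cv2.contourArea(c),cv2.boundingRect(c),r.x.round(1),np.abs(r.fun).max().round(1))
E
```

```text
16.8167 [424.07165018 100.50655803 196.68454881] [-179.98834612  -10.04201879  172.37663618] [-0.09057518 -0.80161993 -2.12096656] [-10.52029827  38.0591078   -7.80233249 108.00005664   0.92516976
  43.35257083  64.59172945]
[-1.17165018  0.09344197  0.        ] [ 1.15570987 -0.06277407  0.20466963]
[-1.17165018e+00  9.34419679e-02 -1.11684549e+02] [-1.83187646e+01 -4.04056026e-02  1.10178225e+02]
[-1.17165018e+00  9.34419679e-02 -1.28844549e+02] [-2.13109599e+01 -3.69687535e-02  1.27075335e+02]
top 361 215
287.5 (352, 206, 20, 20) [ 493.5 -109.9   29.9] 2.3
61.0 (356, 195, 25, 5) [ 811.7 -117.5  256.9] 6.6
w 78 335
1002.5 (8, 378, 89, 22) [ 463.1 -150.7   83.2] 11.3
4449.5 (45, 294, 80, 74) [ 491.  -105.5   32.8] 3.5
```

Call:
{"fn": "arm_command", "kwargs": {
  "motion": [
    {"fingers":-1,"linear":[-4.6,0,27.5],"rot":[0,0,0]},
    {"fingers":-1,"linear":[-4.6,0,27.5],"rot":[0,0,0]},
    {"fingers":-1,"linear":[-4.6,0,27.5],"rot":[0,0,0]},
    {"fingers":-1,"linear":[-4.1,0,24.5],"rot":[0,0,0]},
    {"fingers":-1,"linear":[0,0,0],"rot":[0,0,0]}
  ]
}}

```text
t: 17.33
tcp_pos: [421.9, 99.9, 85.2]
eef_rot: [-179.9, -10.3, 172.3]
ft_force: [0.0, 0.7, -2.1]
width: 0.222
finger_force: 70.0
```

Call:
{"fn": "arm_command", "kwargs": {
  "motion": [
    {"fingers":-1,"linear":[0,0,0],"rot":[0,0,0]},
    {"fingers":-1,"linear":[0,0,0],"rot":[0,0,0]},
    {"fingers":-1,"linear":[0,0,0],"rot":[0,0,0]}
  ]
}}

```text
t: 17.58
tcp_pos: [423.8, 100.8, 89.6]
eef_rot: [180.0, -9.9, 172.4]
ft_force: [0.3, -0.1, -2.5]
width: 0.217
finger_force: 70.0
```

```bash
python3 - <<'E'
from h import *
s=ctrl.observe();t=s['tcp_pos'];e=s['eef_rot']; print(s['t'],t,e,s['ft_force'])
d=np.array([422.9,100.6,68.2])-t; print(d,tool(d,e))
E
```

```text
17.5833 [423.7947085  100.77713424  89.59121727] [179.95904681  -9.91739756 172.35508855] [ 0.31166878 -0.05076638 -2.49070845]
[ -0.8947085   -0.17713424 -21.39121727] [-2.8338786  -0.3097533  21.22001982]
```

Call:
{"fn": "arm_command", "kwargs": {
  "motion": [
    {"fingers":-1,"linear":[-1,-0.2,7],"rot":[0,0,0]},
    {"fingers":-1,"linear":[-1,0,7],"rot":[0,0,0]},
    {"fingers":-1,"linear":[-0.5,0,3.5],"rot":[0,0,0]},
    {"fingers":-1,"linear":[-0.3,0,2],"rot":[0,0,0]},
    {"fingers":-1,"linear":[0,0,0],"rot":[0,0,0]}
  ]
}}

```text
t: 18.0
tcp_pos: [422.3, 100.7, 68.2]
eef_rot: [-180.0, -10.1, 172.4]
ft_force: [-0.6, 0.5, -2.0]
width: 0.221
finger_force: 70.0
```

Call:
{"fn": "arm_command", "kwargs": {
  "motion": [
    {"fingers":-1,"linear":[-0.2,0,1],"rot":[0,0,0]},
    {"fingers":-1,"linear":[0,0,0.6],"rot":[0,0,0]},
    {"fingers":-1,"linear":[0,0,0],"rot":[0,0,0]},
    {"fingers":-1,"linear":[0,0,0],"rot":[0,0,0]}
  ]
}}

```text
t: 18.33
tcp_pos: [422.4, 100.6, 67.8]
eef_rot: [-180.0, -10.0, 172.4]
ft_force: [-3.2, -2.8, 29.2]
width: 0.22
finger_force: 74.1
```

Call:
{"fn": "arm_command", "kwargs": {
  "motion": [
    {"fingers":-1,"linear":[0,0,-0.7],"rot":[0,0,0]},
    {"fingers":1,"linear":[0,0,0],"rot":[0,0,0]},
    {"fingers":1,"linear":[0,0,0],"rot":[0,0,0]},
    {"fingers":1,"linear":[0,0,0],"rot":[0,0,0]},
    {"fingers":1,"linear":[0,0,0],"rot":[0,0,0]}
  ]
}}

```text
t: 18.75
tcp_pos: [422.5, 100.7, 67.5]
eef_rot: [-180.0, -10.0, 172.4]
ft_force: [-0.5, -0.3, -0.7]
width: 0.78
finger_force: 0.0
```

Call:
{"fn": "arm_command", "kwargs": {
  "motion": [
    {"fingers":1,"linear":[0,0,0],"rot":[0,0,0]},
    {"fingers":1,"linear":[0,0,0],"rot":[0,0,0]},
    {"fingers":1,"linear":[0,0,0],"rot":[0,0,0]},
    {"fingers":1,"linear":[0,0,0],"rot":[0,0,0]}
  ]
}}

```text
t: 19.08
tcp_pos: [422.6, 100.7, 67.5]
eef_rot: [-180.0, -10.0, 172.4]
ft_force: [-0.2, 0.3, -0.3]
width: 1.003
finger_force: 0.0
```

Call:
{"fn": "arm_command", "kwargs": {
  "motion": [
    {"fingers":1,"linear":[4.8,0,-27.1],"rot":[0,0,0]},
    {"fingers":1,"linear":[4.8,0,-27.1],"rot":[0,0,0]},
    {"fingers":1,"linear":[4.8,0,-27.1],"rot":[0,0,0]},
    {"fingers":1,"linear":[4.8,0,-27.1],"rot":[0,0,0]},
    {"fingers":1,"linear":[0,0,0],"rot":[0,0,0]}
  ]
}}

```text
t: 19.5
tcp_pos: [423.6, 101.0, 181.5]
eef_rot: [179.9, -9.7, 172.4]
ft_force: [-0.8, 0.2, 0.7]
width: 1.008
finger_force: 0.0
```

```bash
python3 - <<'E'
from fit import *
import pickle
s=ctrl.observe();t=s['tcp_pos'];e=s['eef_rot']; print(s['t'],t,e,s['ft_force'],s['qpos'],s['width'])
a,p=snap('wrist','w15'); pickle.dump(p,open('w15.pkl','wb')); g=cv2.cvtColor(a,cv2.COLOR_RGB2GRAY)
u,v=proj(p,[421,100.5,77]);print(u,v); u,v=int(u),int(v)
m=(g<60).astype(np.uint8)*255; k=np.zeros_like(m);k[v-60:v+30,u-35:u+35]=m[v-60:v+30,u-35:u+35]
for c in cv2.findContours(k,0,1)[0]:
    if cv2.contourArea(c)>100: print(cv2.contourArea(c),cv2.boundingRect(c))
print(g[v-26:v+30:2,u-30:u+30:3])
# knob black mask
kp=proj(p,[436,-57,86]); print('knob px',kp)
E
```

```text
19.5 [423.62753384 101.01244189 181.4664498 ] [179.89038602  -9.74660496 172.38293468] [-0.82771058  0.16772562  0.67011132] [-10.62182518  39.39895416  -7.78170731 109.3439769    1.20719816
  40.35639807  64.36233003] 1.0080840375052345
316.41669570074566 228.8885711237641
445.5 (304, 200, 28, 41)
[[109  87 112 111 103 107 109  39  16  15  14  12   9   7  31 110 111  98
  107 107]
 [107  87 111 111 104 108 106  26  19  17   8  11   9   7  18 109 111  97
  107 107]
 [108  86 111 110 103 108 102  19  14  18  12  13  12   5   7 101 110  96
  107 107]
 [107  87 110 110 103 106  95  20  17  17  11  13   8  11   5  99 109  97
  107 107]
 [108  87 111 110 101 108  80  20  17  16  13  13   9  11   5  85 109  96
  105 107]
 [106  86 111 109 101 107  66  19  18  13  14   7   9   8   6  68 110  97
  105 106]
 [107  86 110 110 101 107  52  25  24  18  19  16  18  14  12  58 111  97
  106 107]
 [107  87 110 110 100 107  40  39  39  37  38  36  34  33  34  39 109  96
  106 106]
 [107  86 110 109  99 107  38  85  87  86  87  86  85  86  79  36 109  95
  105 106]
 [106  86 110 109  99 107  36 106 1
[... 916 characters left out ...]
6 106 106 102  91  93  89  91  93  92  90  91 101 103 104
  104  99]
 [103  83 107 106 105 106 107 108 108 106 107 108 108 106 106 105 104 105
  104  99]
 [102  83 107 107 106 105 106 107 107 105 106 107 107 106 106 104 103 103
  103 100]
 [103  83 107 106 105 104 106 107 108 105 106 108 107 106 106 103 104 103
  103  99]
 [102  83 106 105 105 105 107 107 108 105 106 107 107 106 105 105 103 103
  103  99]
 [102  84 105 106 105 104 106 107 107 105 106 107 107 106 106 105 101 103
  103  99]
 [102  85 105 106  96  86  92 100 101 100 100 100 100  98  99  93  87  95
  101  97]
 [102  83 105 105  99  96  95  94  94  94  94  94  94  95  93  92  94 102
  102  95]]
knob px [ 86.34947623 284.39358982]
```

Lifter is back in its rest just as before. Now I'll level the tool and go above the knob.

Call:
{"fn": "arm_command", "kwargs": {
  "motion": [
    {"fingers":1,"linear":[0,0,0],"rot":[0,-0.0873,0]},
    {"fingers":1,"linear":[0,0,0],"rot":[0,-0.0873,0]},
    {"fingers":1,"linear":[-6.9,-31,0],"rot":[0,0,0]},
    {"fingers":1,"linear":[-6.9,-31,0],"rot":[0,0,0]},
    {"fingers":1,"linear":[-6.9,-31,0],"rot":[0,0,0]}
  ]
}}

```text
t: 19.97
tcp_pos: [430.3, 5.4, 177.1]
eef_rot: [-180.0, -0.1, 172.5]
ft_force: [1.7, -0.6, -1.2]
width: 1.002
finger_force: 0.0
```

Call:
{"fn": "arm_command", "kwargs": {
  "motion": [
    {"fingers":1,"linear":[-6.9,-31,0],"rot":[0,0,0]},
    {"fingers":1,"linear":[-6.9,-31,0],"rot":[0,0,0]},
    {"fingers":1,"linear":[0,0,0],"rot":[0,0,-0.116]},
    {"fingers":1,"linear":[0,0,0],"rot":[0,0,-0.116]},
    {"fingers":1,"linear":[0,0,0],"rot":[0,0,-0.116]}
  ]
}}

```text
t: 20.38
tcp_pos: [435.9, -57.9, 176.9]
eef_rot: [180.0, -0.1, -167.4]
ft_force: [-0.1, 0.4, -0.0]
width: 1.001
finger_force: 0.0
```

Call:
{"fn": "arm_command", "kwargs": {
  "motion": [
    {"fingers":1,"linear":[0,0,0],"rot":[0,0,-0.116]},
    {"fingers":1,"linear":[0,0,0],"rot":[0,0,-0.116]},
    {"fingers":1,"linear":[0,0,0],"rot":[0,0,-0.116]},
    {"fingers":1,"linear":[0,0,0],"rot":[0,0,0]},
    {"fingers":1,"linear":[0,0,0],"rot":[0,0,0]}
  ]
}}

```text
t: 20.8
tcp_pos: [435.9, -57.5, 177.1]
eef_rot: [179.9, -0.0, -148.0]
ft_force: [0.2, -0.7, 1.0]
width: 1.0
finger_force: 0.0
```

```bash
cat > knob.py <<'E'
from fit import *
def knob(name):
    s=ctrl.observe();t=s['tcp_pos'];e=s['eef_rot']; print(s['t'],t,e,s['ft_force'],s['qpos'])
    a,p=snap('wrist',name); mx=a.max(2)
    u,v=proj(p,[437.5,-57.1,86]).astype(int); print('px',u,v)
    k=np.zeros_like(mx); k[v-70:v+70,u-70:u+70]=(mx[v-70:v+70,u-70:u+70]<48)*255
    c=max(cv2.findContours(k,0,1)[0],key=cv2.contourArea); print(cv2.contourArea(c),cv2.boundingRect(c),cv2.minAreaRect(c))
    W=np.array([ray(p,*q[0],86)[:2] for q in c],np.float32); r=cv2.minAreaRect(W); b=cv2.boxPoints(r)
    L=max([b[1]-b[0],b[2]-b[1]],key=np.linalg.norm); print('knob',r,'angle',np.degrees(np.arctan2(L[1],L[0]))%180)
    return a,p
E
python3 - <<'E'
from knob import *
a,p=knob('w16')
u,v=proj(p,[437.5,-57.1,86]).astype(int); np.set_printoptions(linewidth=250)
print(a.max(2)[v-50:v+50:4,u-50:u+50:3])
E
```

```text
20.8 [435.8909833  -57.50702621 177.10345648] [ 1.79925284e+02 -4.34357593e-02 -1.47967776e+02] [ 0.2194127  -0.70556094  0.95422054] [ 13.95259359  37.61042185 -18.05245672 117.07877192  23.06678703
  28.74414995 101.01835397]
px 317 216
1421.5 (302, 179, 32, 68) ((317.5, 212.5), (67.0, 31.0), 90.0)
knob ((435.6039733886719, -57.974708557128906), (45.34043884277344, 19.535459518432617), 31.976539611816406) angle 31.976543
[[133 144 146 146 146 147 147 146 141 111 119 119 117 117 118 118 111  99 113 141 149 148 149 149 148 146 147 148 147 148 147 144 145 145]
 [113 103 109 136 145 146 145 146 112 117 117 120 120 120 117 116 118 118 118 111  96 116 142 149 148 146 145 146 147 146 146 144 144 143]
 [117 118 116 113 102 107 136 125 111 114 118 119 119 118 118  94  74  72  76  97 117 117 111  94 115 142 146 146 144 144 143 141 141 140]
 [118 116 118 117 118 108  77  87 117 117 118 115 116 112  70  63  54  58  63  64  71 116 116 117 118 109 114 148 145 143 140 140 137 136]
 [117 112  88  94 110  84  77  73 117 117 115 114 117  84  57  19  17  13  13   9   9  93 119 117 116 113 131 144 143
[... 2102 characters left out ...]
135]
 [120 144 144 143 143 144 144 144 101 114 111 111 111 103  68  79  74  59  47  95 138 138 136 133 133 134 133 133 131 134 134 135 134 134]
 [141 143 144 144 143 144 145 121 110 114 111 110 108 106 124 135 135 137 137 138 137 136 133 134 134 133 134 133 133 133 133 132 133 135]
 [142 142 142 142 144 144 143  99 113 109 110 110 106 103 136 135 136 137 138 138 137 135 133 134 133 132 133 134 134 133 132 132 133 134]
 [143 143 143 143 142 145 112 109 112 111 111 107 105 132 134 134 135 135 136 136 137 137 135 134 134 132 134 134 135 136 136 135 135 134]
 [144 144 143 144 144 138 101 112 108 110 109 106 111 137 133 133 135 136 135 136 137 136 136 135 136 135 136 135 138 138 137 137 137 136]]
```

The knob bar is exactly in line with the tool (32°) and centred under it. I'll narrow the fingers, go down and grip.

Call:
{"fn": "arm_command", "kwargs": {
  "motion": [
    {"fingers":0,"linear":[-1,-0.3,0],"rot":[0,0,0]},
    {"fingers":0,"linear":[0,0,0],"rot":[0,0,0]},
    {"fingers":0,"linear":[0,0,0],"rot":[0,0,0]},
    {"fingers":0,"linear":[0,0,20],"rot":[0,0,0]},
    {"fingers":0,"linear":[0,0,20],"rot":[0,0,0]}
  ]
}}

```text
t: 21.27
tcp_pos: [437.5, -57.3, 137.7]
eef_rot: [-179.9, 0.1, -147.8]
ft_force: [0.8, -0.7, -0.8]
width: 0.502
finger_force: 0.0
```

Call:
{"fn": "arm_command", "kwargs": {
  "motion": [
    {"fingers":0,"linear":[0,0,20],"rot":[0,0,0]},
    {"fingers":0,"linear":[0,0,15],"rot":[0,0,0]},
    {"fingers":0,"linear":[0,0,10],"rot":[0,0,0]},
    {"fingers":0,"linear":[0,0,0],"rot":[0,0,0]},
    {"fingers":0,"linear":[0,0,0],"rot":[0,0,0]}
  ]
}}

```text
t: 21.68
tcp_pos: [437.0, -57.1, 92.6]
eef_rot: [180.0, -0.1, -147.8]
ft_force: [-0.6, 0.1, 0.4]
width: 0.504
finger_force: 0.0
```

```bash
python3 - <<'E'
from h import *
s=ctrl.observe(); print(s)
E
```

```text
{'t': 21.6833, 'qpos': array([  8.37511096,  47.19079994,  -9.01550348, 121.19398042,
        29.05475841,  13.70612903,  96.09164386]), 'dq': array([ 0.55743373, -1.39015696, -0.65175698, -0.21178387, -0.15015119,
        0.61379969,  0.23732936]), 'tau': array([ -0.88213194, -75.81585646,  -0.37215449,  -5.6736955 ,
         0.14464483,  -0.45486113,  -0.13359299]), 'tcp_pos': array([436.9860408 , -57.07528585,  92.63183634]), 'eef_rot': array([ 1.79968963e+02, -5.64710266e-02, -1.47764704e+02]), 'ft_force': array([-0.57777117,  0.05661127,  0.39494113]), 'torque': array([-0.0186718 , -0.00854006, -0.01109894]), 'finger_force': 0.0, 'width': 0.5042644973842062}
```

Call:
{"fn": "arm_command", "kwargs": {
  "motion": [
    {"fingers":0,"linear":[0,0,6],"rot":[0,0,0]},
    {"fingers":0,"linear":[0,0,5],"rot":[0,0,0]},
    {"fingers":0,"linear":[0,0,0],"rot":[0,0,0]},
    {"fingers":-1,"linear":[0,0,0],"rot":[0,0,0]},
    {"fingers":-1,"linear":[0,0,0],"rot":[0,0,0]}
  ],
  "force": 35
}}

```text
t: 22.1
tcp_pos: [437.2, -57.2, 81.8]
eef_rot: [180.0, -0.0, -147.8]
ft_force: [0.2, 0.4, -0.3]
width: 0.227
finger_force: 0.0
```

Call:
{"fn": "arm_command", "kwargs": {
  "motion": [
    {"fingers":-1,"linear":[0,0,0],"rot":[0,0,0]},
    {"fingers":-1,"linear":[0,0,0],"rot":[0,0,0]},
    {"fingers":-1,"linear":[0,0,0],"rot":[0,0,0]},
    {"fingers":-1,"linear":[0,0,0],"rot":[0,0,0]},
    {"fingers":-1,"linear":[0,0,0],"rot":[0,0,0]}
  ]
}}

```text
t: 22.52
tcp_pos: [437.2, -57.2, 81.9]
eef_rot: [-180.0, 0.0, -147.8]
ft_force: [-1.2, 1.1, 6.5]
width: 0.157
finger_force: 36.7
```

Call:
{"fn": "arm_command", "kwargs": {
  "motion": [
    {"fingers":-1,"linear":[0,0,0],"rot":[0,0,0.1]},
    {"fingers":-1,"linear":[0,0,0],"rot":[0,0,0.1]},
    {"fingers":-1,"linear":[0,0,0],"rot":[0,0,0.1]},
    {"fingers":-1,"linear":[0,0,0],"rot":[0,0,0.1]},
    {"fingers":-1,"linear":[0,0,0],"rot":[0,0,0.1]}
  ]
}}

```text
t: 22.93
tcp_pos: [437.0, -56.5, 81.9]
eef_rot: [179.9, -0.0, -176.6]
ft_force: [-2.7, 7.7, 8.7]
width: 0.157
finger_force: 37.0
```

Call:
{"fn": "arm_command", "kwargs": {
  "motion": [
    {"fingers":-1,"linear":[0,0,0],"rot":[0,0,0.1]},
    {"fingers":-1,"linear":[0,0,0],"rot":[0,0,0.1]},
    {"fingers":-1,"linear":[0,0,0],"rot":[0,0,0.1]},
    {"fingers":-1,"linear":[0,0,0],"rot":[0,0,0.1]},
    {"fingers":-1,"linear":[0,0,0],"rot":[0,0,0]}
  ]
}}

```text
t: 23.35
tcp_pos: [437.0, -55.8, 81.9]
eef_rot: [179.9, -0.1, 160.4]
ft_force: [-2.1, 11.8, 8.8]
width: 0.158
finger_force: 37.1
```

Call:
{"fn": "arm_command", "kwargs": {
  "motion": [
    {"fingers":-1,"linear":[0,0,0],"rot":[0,0,0.03]},
    {"fingers":-1,"linear":[0,0,0],"rot":[0,0,0.03]},
    {"fingers":-1,"linear":[0,0,0],"rot":[0,0,0]},
    {"fingers":-1,"linear":[0,0,0],"rot":[0,0,0]}
  ]
}}

```text
t: 23.68
tcp_pos: [437.1, -55.7, 81.9]
eef_rot: [179.9, -0.1, 157.3]
ft_force: [-2.3, 12.3, 9.2]
width: 0.153
finger_force: 37.1
```

```bash
python3 - <<'E'
from h import *
s=ctrl.observe(); print(s['t'],s['tcp_pos'],s['eef_rot'],s['ft_force'],s['torque'],s['qpos'])
E
```

```text
23.6833 [437.08879706 -55.73094473  81.86660394] [ 1.79908663e+02 -6.12351295e-02  1.57345294e+02] [-2.32202479 12.30995749  9.2195384 ] [ 2.75035918  0.32552934 -0.00940852] [  3.69063594  48.53385152  -0.91200192 121.67141525   3.37640366
   9.84219469  67.10482422]
```

Call:
{"fn": "arm_command", "kwargs": {
  "motion": [
    {"fingers":-1,"linear":[0,0,0],"rot":[0,0,0.03]},
    {"fingers":-1,"linear":[0,0,0],"rot":[0,0,0.03]},
    {"fingers":-1,"linear":[0,0,0],"rot":[0,0,0]},
    {"fingers":-1,"linear":[0,0,0],"rot":[0,0,0]}
  ]
}}

```text
t: 24.02
tcp_pos: [437.0, -55.6, 81.9]
eef_rot: [179.9, -0.1, 154.0]
ft_force: [-2.1, 12.4, 10.4]
width: 0.156
finger_force: 39.4
```

```bash
python3 - <<'E'
from h import *
s=ctrl.observe(); print(s['t'],s['tcp_pos'],s['eef_rot'],s['ft_force'],s['torque'],s['qpos'])
E
```

```text
24.0167 [437.02582122 -55.62548806  81.88026733] [ 1.79913472e+02 -7.67435943e-02  1.53974962e+02] [-2.06925822 12.39180071 10.38347774] [2.60311211 0.44388031 0.78654122] [  3.47156339  48.5426241   -0.54219917 121.68112554   1.74047101
   9.81896654  65.37227393]
```

The stop is reached (moment jumped to 0.79 N m). Ease off, open, and rise.

Call:
{"fn": "arm_command", "kwargs": {
  "motion": [
    {"fingers":-1,"linear":[0,0,0],"rot":[0,0,-0.02]},
    {"fingers":0,"linear":[0,0,0],"rot":[0,0,0]},
    {"fingers":0,"linear":[0,0,0],"rot":[0,0,0]},
    {"fingers":0,"linear":[0,0,0],"rot":[0,0,0]},
    {"fingers":0,"linear":[0,0,0],"rot":[0,0,0]}
  ]
}}

```text
t: 24.43
tcp_pos: [437.1, -57.4, 81.6]
eef_rot: [-180.0, -0.0, 154.9]
ft_force: [-0.1, -0.1, 0.6]
width: 0.501
finger_force: 0.0
```

Call:
{"fn": "arm_command", "kwargs": {
  "motion": [
    {"fingers":0,"linear":[0,0,-12],"rot":[0,0,0]},
    {"fingers":0,"linear":[0,0,-25],"rot":[0,0,0]},
    {"fingers":0,"linear":[0,0,-30],"rot":[0,0,0]},
    {"fingers":0,"linear":[0,0,-30],"rot":[0,0,0]},
    {"fingers":0,"linear":[0,0,-30],"rot":[0,0,0]}
  ]
}}

```text
t: 24.85
tcp_pos: [436.8, -57.3, 210.1]
eef_rot: [-180.0, -0.0, 154.9]
ft_force: [0.6, -0.1, 0.2]
width: 0.497
finger_force: 0.0
```

Call:
{"fn": "arm_command", "kwargs": {
  "motion": [
    {"fingers":0,"linear":[0,0,0],"rot":[0,0,0]},
    {"fingers":0,"linear":[0,0,0],"rot":[0,0,0]}
  ]
}}

```text
t: 25.02
tcp_pos: [437.6, -57.3, 209.8]
eef_rot: [180.0, 0.1, 154.9]
ft_force: [-0.5, -0.5, -0.3]
width: 0.499
finger_force: 0.0
```

```bash
python3 - <<'E'
from knob import *
a,p=knob('w17'); pt=optics.camera_params('top'); it,_=snap('top','top17')
u,v=proj(pt,[494.6,-111,50]).astype(int)
for n,im,pp in(('top',it,pt),('w',a,p)):
    cc=im.astype(int); m=((cc[:,:,0]-cc[:,:,2]>22)*255).astype(np.uint8)
    u,v=proj(pp,[494.6,-111,50]).astype(int);R=18 if n=='top' else 70
    k=np.zeros_like(m);k[v-R:v+R,max(u-R,0):u+R]=m[v-R:v+R,max(0,u-R):u+R]
    cs=cv2.findContours(k,0,1)[0]
    print(n,u,v,[(cv2.contourArea(c),cv2.boundingRect(c)) for c in cs if cv2.contourArea(c)>30])
    for c in cs:
        if cv2.contourArea(c)<200: continue
        W=np.array([ray(pp,*q[0],50)[:2] for q in cv2.convexHull(c)]); f=lambda a:np.hypot(*(W-a[:2]).T)-31.5
        r=least_squares(f,W.mean(0),loss='soft_l1'); print(r.x.round(1),np.abs(r.fun).max().round(1))
print('lifter px',proj(pt,[421,100.5,77]))
E
```

```text
25.0167 [437.5970174  -57.34923904 209.75661498] [1.79952190e+02 1.23107246e-01 1.54931792e+02] [-0.47107002 -0.49717657 -0.33027982] [  4.17496195  33.53706359  -1.43799845 114.90857949   1.52697038
  31.43965981  66.60706892]
px 318 198
1068.0 (307, 164, 28, 60) ((320.5, 193.5), (59.0, 27.0), 90.0)
knob ((435.6441650390625, -54.404998779296875), (19.288850784301758, 44.42688751220703), 64.87761688232422) angle 154.87762
top 361 215 []
w 290 265 [(3063.0, (262, 291, 98, 44)), (2889.0, (258, 227, 67, 68))]
[ 545.4 -123.3] 25.4
[ 490.9 -109. ] 2.8
lifter px [290.46267652 229.45922829]
```

```bash
python3 -c "
from workcell import order
print(order.sign_off())"
```

```text
the job is handed in; nothing more can be done
None
```

I handed the job in at about 25 s of the 72 s allowed, with the cap on the nest's rails, the lifter back in its rest and the keeper turned to its stop; sign-off returned no verdict, and my last checks were measurements because I had used all 10 picture views.

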